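# Refit the hold-down bar of the standby battery under the flush hatch

### The arm

A 6-joint arm with a two-finger parallel gripper is mounted at the origin on the work surface. World frame = base frame: x ahead of the robot, y to its left, z up, the work surface at z = 0. Lengths are in m, angles in rad, forces in N, time in s.
With the tool pointing down it reaches from about 0.25 to 0.725 m from the base axis. Payload 4 kg.
Tool frame: the origin (TCP) lies on the centre line of the jaws, within the pads' length; the fingertips stand 17 mm ahead of it and the grasp point (between the pads) lies 2 mm behind it; z points along the fingers, x is the direction in which the jaws open and shut, and the axes are right-handed (so a half turn about z gives the same grasp; the last joint's range is limited). The gripper opens to 85 mm and grips with 20 to 120 N. Pads are 22 mm wide; open, the fingers measure 114 mm over their backs; the gripper's body (76 mm by 85 mm) begins 54 mm behind the grasp point. The pads swing forward as they close: fully open they stand 13 mm farther back than shut.
Start: joints at [1.32, 0.241, 0.005, 1.335, 0, 1.571], TCP at [0.124, 0.484, 0.22] pointing down, gripper open.
Joint ranges: [-2.72, 2.72], [-1.05, 1.87], [-1.09, 1.28], [-1.99, 2.15], [-1.42, 1.44], [-3.14, 3.14]. Speed limits (rad/s): [2.79, 2.79, 3.14, 3.14, 3.14, 3.14].

### API

Orientations are given as a unit quaternion [x, y, z, w].
In Python, from workcell import bot gives the robot as it stands.
- The arm moves only by the tool jog_arm, never from a script. Its arguments are lists of equal length, an entry for each row: "jaw": the closure, from 0 (fully open) to 1 (shut); "linear": the shift along the tool's x, y, z in m, a list of three; "delta_rot": the turn, a rotation vector about the tool's x, y, z in degrees, a list of three. A call has exactly 8 rows; each row is the pose to reach, as a shift and turn from the pose commanded when the call began, along the tool's axes at that moment; what a row does not reach only later rows make up. A row lasts 1/12 s, in which the tool goes at most 41.7 mm and 7.16 degrees, less where a joint would pass 70% of its speed; a pose out of reach is approached as far as the arm can. A call with a gripper value outside its range is refused whole. The fingers move at their own pace and stop on an object; the grip force is fixed at half the most. Time passes only in rows, so rows that repeat a pose let the fingers close, or fill a call up. It gives the time, the measured TCP pose, the force and the opening at its end, in the units of the state.
- bot.get_obs(): the state, without advancing time (a new reading comes with each control period).
- bot.camera(name): name is "scene" or "top" or "wrist"; returns (picture, depth): 420x560x3 uint8, red, green, blue; 420x560 float32, m along the optical axis (not along the pixel's ray), 0 where there is no reading.
- bot.calibration(name): a dict with "fovy" (degrees; the focal length in pixels is half the picture's height over the tangent of half this angle, whatever the lens; pixels are square), "cx", "cy" (the principal point, pixels), "origin" and "orientation" of the camera in the world. Camera axes: x right, y down, z forward; pixel columns grow to the right and rows downward; lengths in m; the calibration is good to about 2 mm. A picture is of the moment at which its call begins: read the wrist's pose just before it. calibration takes no time and is no camera call; for the wrist camera it gives the pose at the moment of the call.
- bot.job_done(): hands the job in, once; it reports no verdict.
The state is a dict: "clock": time; "joint_pos": joint angles; "joint_vel": joint speeds; "tau": joint torques, N m; "eef_pos": TCP position; "tool_rot": TCP orientation; "ft_force": force on the tool from outside, world axes, zero at the start; "ft_torque": the same for the moment, N m; "grip_width": finger opening in m.
Only numpy, scipy, OpenCV 4.12 (cv2) and the standard library are available. Lean on these libraries where they do the work, as an engineer would, in place of code of your own. Each camera call takes 0.05 s, during which the arm holds its last target.

### The job

The hold-down bar of the tower's standby battery has to go back on. Flip up the ring pull sunk in the flush hatch of the oak locker, lift the hatch by it and swing it right over until it rests open by itself; then take the steel bar that stands on edge between the wooden pegs and lay it flat in the notches of the two brackets, bridging the battery, lowered into place and not dropped. Leave the hatch open and do not push the binoculars, torch, ashtray or tally counter about.

Things in the scene. Friction and masses are not known exactly. Their poses are not given: they have to be found in the camera images.
- locker: Fixed low oak step, 280 (its x) x 360 (y) x 118 mm high, on the desk. Origin at the centre of its underside; x points away from the robot, z up. Its flat top holds a flush hatch 192 (x = -104 to +88) x 190 (y) mm, over a well. Beside the hatch, at its +y and -y, lie bare strips of the top, 84 mm wide and 280 mm long, free to put things down on.
- hatch (a joint): Hatch angle, rad: 0 shut and flush; grows as its near (-x) edge lifts and swings over away from the robot; stop at 1.95. Oak, 26 mm thick, 0.65 kg, free hinge: it falls shut below about 1.7, beyond that it falls open and rests on its stop.
- hatch_hinge (a point): Middle of the hinge line, on the hatch's far edge: locker x = +88, y = 0, z = 118 mm (level with the top). The hinge line runs along the locker's y; the panel reaches 192 mm from it towards the robot. This frame turns with the hatch.
- ring (a joint): Ring pull's angle to the hatch, rad: 0 lying flush in its pan, crossbar towards the hinge; 1.57 square to the hatch; stop at 2.9 (folded over towards the hatch's free edge). As it rises the crossbar moves up and towards the robot. It stays where it is left; turning it takes about 1 N at the crossbar.
- ring_grip (a point): Middle of the crossbar of the D-shaped steel ring pull: 8 mm round bar, ring 72 mm wide; crossbar along the locker's y, straight for 48 mm, 50 mm from the pivot line, which is 166 mm from the hinge line and 6 mm below the hatch's face. Sunk pan 98 (x) x 88 x 22 mm deep: free room inside the ring 42 (x) x 56 mm, beyond the crossbar 36 mm, under it 12 mm.
- seat (a point): Where the laid bar's centre belongs (locker x = -16, y = 0, z = 83 mm), bar along this x: midway between two steel brackets at +-58 mm, each 16 mm long, seats 6 mm below this point, notches 40 mm wide (y) between cheeks 12 mm high, 5 mm thick. Grey battery (94 x 151 mm) top 10 mm below. Well walls 83 mm off to -x, 99 to +x (the open hatch overhangs to 79), 88 to +-y, 35 mm higher.
- bar_center (a point): Centre of the loose steel bar, 140 x 32 x 12 mm, about 0.4 kg. Own x: length, y: thickness (12 mm), z: width (32 mm). At the start it stands on edge (z up) in the peg rail, underside 20 mm above the desk. Laid flat, its y is vertical; either face up, either end first. Tilted over 20 degrees about its lower edge it topples flat.
- bar: The same steel bar; this origin lies at the middle of the long narrow face that is underneath at the start, 16 mm from the bar's centre along its own z; same axes.
- peg_rail: Fixed oak rail, 260 (its x) x 60 x 20 mm, left or right of the locker, origin at the centre of its underside. Four pairs of turned wooden pegs up to 16 mm thick stand 43 mm above it at x = +-48 and +-105, y = +-15.5 mm. The bar stands lengthwise (along x) between the two rows, a gap of 17 mm, its middle between the inner pairs.
- binoculars: Black rubber-armoured binoculars lying on the desk, 126 x 126 x 54 mm, origin under the centre, on the other side of the locker from the peg rail; to be left alone.
- torch: Olive steel torch standing on its lens head, 62 mm across, 180 mm high, origin under its centre; to be left alone.
- ashtray: White enamel ashtray, 120 mm across, 30 mm high, origin under its centre; to be left alone.
- counter: Grey plastic tally counter, 62 x 48 x 40 mm, origin under its centre; to be left alone.

How it is judged:
On the way, in this order (a step that is already met when the one before it is completed fails the run):
1. the ring pull is flipped up (past 50 degrees) while the hatch is still down (value of joint ring above 0.9 rad and value of joint hatch below 0.2 rad), for 0.05 s.
2. the hatch is swung over past its balance (value of joint hatch above 1.75 rad), for 0.1 s.
At the end, for the whole second after the job is handed in: The hatch rests open (over 1.75 rad); the bar lies still and flat in both bracket notches across the battery: centre within 11 mm along, 7 mm across and 4 mm in height of its seat, flat within 0.06 rad, length within 0.12 rad of the line of the brackets (value of joint hatch above 1.75 rad and x of bar_center in the frame of seat between -0.011 and 0.011 m and y of bar_center in the frame of seat between -0.007 and 0.007 m and z of bar_center in the frame of seat between -0.004 and 0.003 m and angle between the y axis of bar_center and the z axis of seat, either way round below 0.06 rad and angle between the x axis of bar_center and the x axis of seat, either way round below 0.12 rad and linear speed of bar below 0.02 m/s and velocity of joint hatch below 0.05 rad/s); the robot touches nothing.
It fails at once if the bar is dropped into the brackets (faster than 0.3 m/s within 25 mm of its seat) (distance between bar_center and seat below 0.025 m and linear speed of bar above 0.3 m/s).
It fails at once if the binoculars are pushed more than 40 mm (distance of binoculars from where it was at the start of the episode above 0.04 m).
It fails at once if the torch is pushed more than 40 mm (distance of torch from where it was at the start of the episode above 0.04 m).
It fails at once if the ashtray is pushed more than 40 mm (distance of ashtray from where it was at the start of the episode above 0.04 m).
It fails at once if the tally counter is pushed more than 40 mm (distance of counter from where it was at the start of the episode above 0.04 m).
It also fails if it takes over 72 s, if anything falls off the work surface, if the arm or the gripper's body presses on something with over 40 N, if the wrist force passes 120 N, or if a joint passes its speed limit or range.

## Working session

There is one attempt and no reset: what is moved stays moved. The work goes in short steps, Python scripts to look and compute and a tool call to move; the robot and the scene stay as the last step left them, time stands still between calls to the robot, and variables do not carry over. Pictures are saved under pics/ and viewed, and the job is handed in when it is done.

Besides the shell and the picture viewer there is one more tool, called as name(argument=value, ...), one argument or row to a line, values as JSON. jog_arm: Moves the arm, as the interface text tells. Its arguments: {"type":"object","properties":{"jaw":{"type":"array","items":{"type":"number"}},"linear":{"type":"array","items":{"type":"array","items":{"type":"number"}}},"delta_rot":{"type":"array","items":{"type":"array","items":{"type":"number"}}}},"required":["jaw","linear","delta_rot"]}

```bash
ls; mkdir -p pics
cat > h.py <<'E'
import numpy as np, cv2
from scipy.spatial.transform import Rotation as R
from workcell import bot
def snap(n,fn):
    c=bot.calibration(n); im,d=bot.camera(n)
    cv2.imwrite(f'pics/{fn}.png',im[:,:,::-1]); np.savez(f'pics/{fn}.npz',im=im,d=d,**{k:np.array(v) for k,v in c.items()})
    return im,d,c
def load(fn):
    z=np.load(f'pics/{fn}.npz'); return z['im'],z['d'],{k:z[k] for k in ('fovy','cx','cy','origin','orientation')}
def rays(c,u,v):
    f=210/np.tan(np.radians(float(c['fovy'])/2))
    r=np.stack([(np.asarray(u)-c['cx'])/f,(np.asarray(v)-c['cy'])/f,np.ones(np.shape(u))],-1)
    return r@R.from_quat(c['orientation']).as_matrix().T
def plane(c,u,v,z):
    r=rays(c,u,v); o=np.asarray(c['origin']); return o+r*((z-o[2])/r[...,2])[...,None]
def pts(c,d):
    v,u=np.mgrid[0:420,0:560]; return np.asarray(c['origin'])+rays(c,u,v)*d[...,None]
E
python3 - <<'E'
from h import *
print(bot.get_obs())
for n in ('scene','top','wrist'):
    im,d,c=snap(n,n+'0'); print(n,c,d.min(),d.max())
E
```

```text
pics
{'clock': 0.0, 'joint_pos': array([1.32000598e+00, 2.41416174e-01, 3.70728069e-03, 1.33520031e+00,
       1.63565542e-05, 1.57081531e+00]), 'joint_vel': array([ 0.00048062, -0.0017523 , -0.00094669, -0.00040663, -0.00250219,
        0.00062964]), 'tau': array([ 3.95860779e-04, -3.72320902e+01,  2.52405828e+01,  1.71754573e-02,
       -4.98907275e-05, -5.00220580e-06]), 'eef_pos': array([0.12391481, 0.48371539, 0.21900493]), 'tool_rot': array([ 7.89995782e-01,  6.13111367e-01, -8.39585034e-04,  6.41270413e-04]), 'ft_force': array([-0.70609794,  0.84414157,  0.57538699]), 'ft_torque': array([-0.01953069, -0.00299552,  0.0151302 ]), 'grip_width': 0.08572669125594742}
scene {'fovy': 46.1077640511443, 'cx': 277.1507294033961, 'cy': 214.92632736408444, 'origin': array([1.13982562, 0.6519603 , 0.94009044]), 'orientation': array([ 0.29789191,  0.87478541, -0.361395  , -0.12411509])} 0.0 3.9542902
top {'fovy': 54.316834493716335, 'cx': 280.473528413727, 'cy': 212.5973859105214, 'origin': array([ 0.50215584, -0.01199534,  1.04599548]), 'orientation': array([-0.70487029,  0.70713145, -0.03573946,  0.0429614 ])} 0.0 1.9435976
wrist {'fovy': 70.23423829927766, 'cx': 275.55962942183277, 'cy': 211.2284609969858, 'origin': array([0.05670839, 0.49983386, 0.37207334]), 'orientation': array([0.78207926, 0.60734795, 0.08498934, 0.11071273])} 0.0 0.48675218
```

View pics/top0.png

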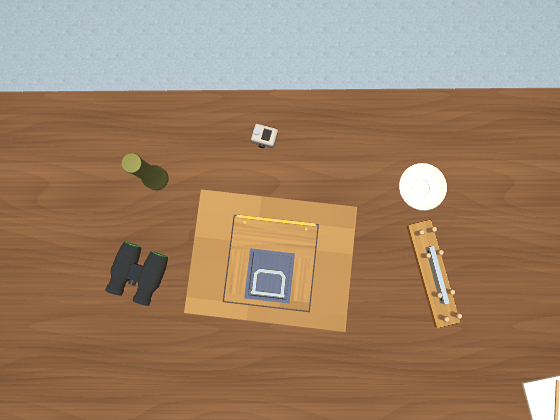

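View pics/scene0.png

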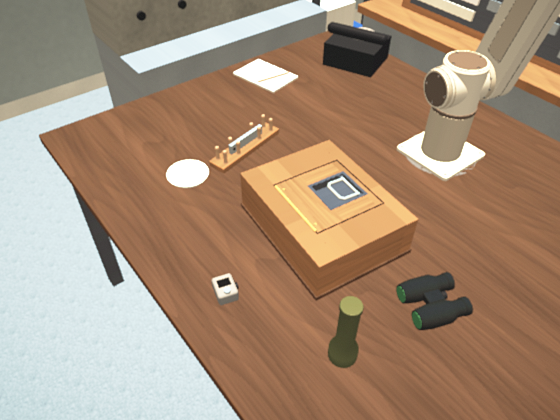

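View pics/wrist0.png

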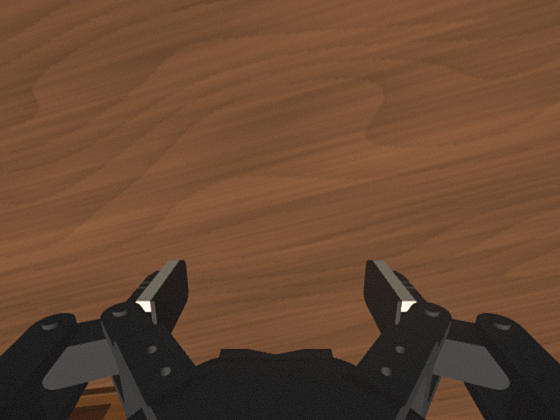

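The top view shows the locker with corners near (201,190), (357,206), (346,331) and (185,313). The ring's D is at about (268,283) and the brass hinge at (275,220). The bar on its rail is at about (438,275), the binoculars at (137,273), torch at (140,170), counter at (264,135) and ashtray at (423,187). Next I'll measure these positions.

Run:
```python
from h import *
im,d,c=load('top0'); P=pts(c,d)
Z=P[...,2]
m=((Z>0.108)&(Z<0.13)).astype(np.uint8); m[:, :175]=0; m[:,370:]=0
print('lockertop z',np.median(Z[m>0]))
mm=cv2.morphologyEx(m,cv2.MORPH_CLOSE,np.ones((9,9)))
cs,_=cv2.findContours(mm,cv2.RETR_EXTERNAL,cv2.CHAIN_APPROX_NONE); k=max(cs,key=cv2.contourArea)[:,0]
p=plane(c,k[:,0],k[:,1],.118)[:,:2]
r=cv2.minAreaRect((p*1000).astype(np.float32)); print('locker',r)
# ring: bright grey
hsv=cv2.cvtColor(im,cv2.COLOR_RGB2HSV)
g=((hsv[...,1]<60)&(hsv[...,2]>150)).astype(np.uint8)
n,l,s,ce=cv2.connectedComponentsWithStats(g)
for i in range(1,n):
    if s[i,4]>30: 
        v,u=np.where(l==i); 
        h=np.median(Z[l==i]); q=plane(c,u,v,h)[:,:2]
        print(s[i],ce[i],'z',h,cv2.minAreaRect((q*1000).astype(np.float32)))
# rail
w=((hsv[...,0]>8)&(hsv[...,0]<25)&(hsv[...,2]>120)&(hsv[...,1]>80)).astype(np.uint8); w[:,:400]=0; w[:210]=0;w[340:]=0
v,u=np.where(w>0); print('rail',len(u),np.median(Z[w>0])); q=plane(c,u,v,.02)[:,:2]; print(cv2.minAreaRect((q*1000).astype(np.float32)))
b=cv2.resize(im[215:335,180:470,::-1],None,fx=2.7,fy=2.7,interpolation=2); cv2.imwrite('pics/topcrop.png',b)
```

```text
lockertop z 0.11844575975861527
locker ((501.4886474609375, 18.577972412109375), (360.1300964355469, 280.12005615234375), 83.34443664550781)
[    0     0   560    92 50360] [277.42537728  44.47223987] z -0.7491085582392784 ((1481.7626953125, 20.0865478515625), (2619.3525390625, 447.0167236328125), 89.4512939453125)
[251 124  27  22 318] [263.2327044 134.3427673] z 0.03416989141234372 ((815.92626953125, 39.93734359741211), (59.94679260253906, 46.36439514160156), 73.98887634277344)
[ 399  163   48   48 1784] [422.57399103 186.3279148 ] z 0.017481054510339877 ((683.522705078125, -362.80621337890625), (120.49637603759766, 119.4397964477539), 43.457420349121094)
[429 246  20  59 291] [438.93814433 274.8556701 ] z 0.05234853246444349 ((462.4283447265625, -380.6043395996094), (139.41436767578125, 11.704821586608887), 12.755725860595703)
[249 250  44  51 810] [268.45802469 280.68518519] z 0.10097390330108841 ((464.767578125, 21.281558990478516), (93.54888153076172, 102.07413482666016), 82.49156951904297)
[265 251  30  10  62] [280.08064516 253.96774194] z 0.1185639659391961 ((512.18310546875, -0.5408782958984375), (65.99175262451172, 11.394251823425293), 74.29186248779297)
[ 522  376   38   44 1215] [541.89218107 397.90205761] z 0.008408828288462677 ((167.17279052734375, -630.813720703125), (99.33998107910156, 90.50020599365234), 0.07045261561870575)
rail 20050 0.0007837041382918741
((463.71893310546875, -495.5669860839844), (407.1146240234375, 315.75634765625), 89.77932739257812)
```

View pics/topcrop.png

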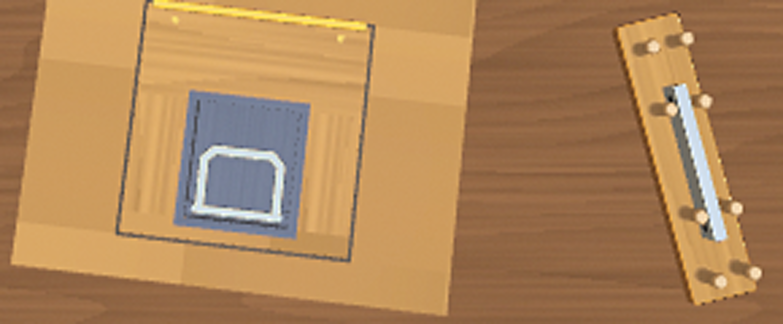

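```bash
cat >> h.py <<'E'
LC=np.array([.5015,.0186,0]); LY=np.radians(-6.66); LR=R.from_euler('z',LY)
def L2W(p): return LC+LR.apply(p)
def W2L(p): return LR.inv().apply(np.asarray(p)-LC)
def down(yaw): # tool x at yaw(deg), z down
    x=np.array([np.cos(np.radians(yaw)),np.sin(np.radians(yaw)),0]); z=np.array([0,0,-1.]); return R.from_matrix(np.stack([x,np.cross(z,x),z],1))
def go(pos,Rt=None):
    o=bot.get_obs(); R0=R.from_quat(o['tool_rot'])
    Rt=R0 if Rt is None else Rt
    print('lin(mm)',np.round(R0.inv().apply(np.asarray(pos)-o['eef_pos'])*1000,1),'rot',np.round((R0.inv()*Rt).as_rotvec(degrees=True),1))
def st():
    o=bot.get_obs(); R0=R.from_quat(o['tool_rot']); M=R0.as_matrix()
    print('t',round(o['clock'],2),'pos',np.round(o['eef_pos']*1000,1),'loc',np.round(W2L(o['eef_pos'])*1000,1),'xyaw',round(np.degrees(np.arctan2(M[1,0],M[0,0])),2),'z',np.round(M[:,2],3),'F',np.round(o['ft_force'],1),'w',round(o['grip_width']*1000,1),'q',np.round(o['joint_pos'],2))
E
python3 - <<'E'
from h import *
st(); p=L2W([-.028,0,.25]); print(p); go(p,down(-6.66))
E
```

```text
t 0.15 pos [124.  483.9 219.2] loc [-429.   418.4  219.2] xyaw 75.63 z [-0.    -0.002 -1.   ] F [-0.1  0.7  0.2] w 85.3 q [ 1.32  0.24  0.    1.34 -0.    1.57]
[0.47368895 0.02184737 0.25      ]
lin(mm) [-360.8  453.4  -30.2] rot [ 0.1  0.1 82.3]
```

jog_arm(
  jaw=[0,0,0,0,0,0,0,0],
  linear=[
    [-0.02,0.025,-0.03],
    [-0.043,0.054,-0.03],
    [-0.066,0.083,-0.03],
    [-0.09,0.113,-0.03],
    [-0.113,0.142,-0.03],
    [-0.136,0.171,-0.03],
    [-0.16,0.2,-0.03],
    [-0.18,0.226,-0.03],
  ],
  delta_rot=[
    [0,0,3],
    [0,0,8],
    [0,0,14],
    [0,0,20],
    [0,0,26],
    [0,0,32],
    [0,0,37],
    [0,0,42],
  ],
)

```text
clock: 0.82
eef_pos: [0.2989, 0.2518, 0.2498]
tool_rot: [0.958, 0.287, -0.0, 0.0]
ft_force: [0.9, -0.1, -1.0]
grip_width: 0.0857
```

Run:
```python
from h import *
st(); p=L2W([-.028,0,.25]); go(p,down(-6.66))
```

```text
t 0.82 pos [298.9 251.8 249.8] loc [-228.3  208.1  249.8] xyaw 33.36 z [-0. -0. -1.] F [ 0.9 -0.1 -1. ] w 85.7 q [ 0.7   0.01 -0.18  1.38 -0.    1.69]
lin(mm) [ 1.950e+01  2.882e+02 -1.000e-01] rot [ 0.  0. 40.]
```

jog_arm(
  jaw=[0.6,0.6,0.6,0.6,0.6,0.6,0.6,0.6],
  linear=[
    [0.003,0.041,0],
    [0.006,0.082,0],
    [0.009,0.123,0],
    [0.011,0.164,0],
    [0.014,0.205,0],
    [0.017,0.246,0],
    [0.0195,0.275,0],
    [0.0195,0.288,0],
  ],
  delta_rot=[
    [0,0,6],
    [0,0,12],
    [0,0,18],
    [0,0,24],
    [0,0,30],
    [0,0,36],
    [0,0,40],
    [0,0,40],
  ],
)

```text
clock: 1.48
eef_pos: [0.4759, 0.0218, 0.2493]
tool_rot: [0.998, -0.058, 0.0, 0.0]
ft_force: [0.4, -0.1, 0.0]
grip_width: 0.034
```

Run:
```python
from h import *
st(); snap('wrist','w1'); snap('top','t1'); p=L2W([-.028,0,.25]); go(p,down(-6.66))
```

```text
t 1.48 pos [475.9  21.8 249.3] loc [-2.580e+01  2.000e-01  2.493e+02] xyaw -6.7 z [ 0.    -0.001 -1.   ] F [ 0.4 -0.1  0. ] w 34.0 q [ 0.05  0.18  0.01  1.4  -0.    1.73]
lin(mm) [-0.8  1.5 -0.8] rot [0.  0.1 0.1]
```

View pics/w1.png

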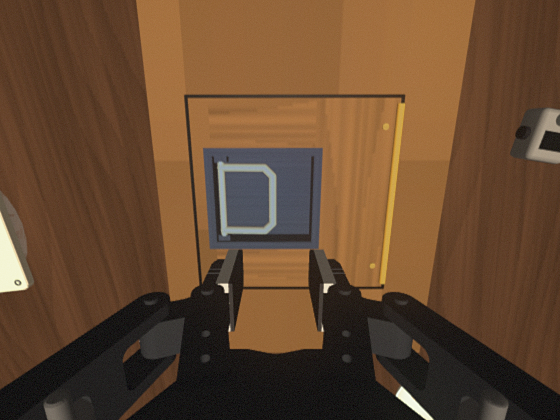

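The wrist view shows the ring's D, with its crossbar at about u=271 from v=180 to 222. The pads are at u=235 and u=320. I'll check the crossbar position and the fingertip depth.

Run:
```python
from h import *
im,d,c=load('w1'); P=pts(c,d)
hsv=cv2.cvtColor(im,cv2.COLOR_RGB2HSV)
for v in (185,195,205,215):
    print(v,[tuple(im[v,u]) for u in range(262,282,3)])
print(np.round(W2L(plane(c,[271,271,271],[180,200,222],.116))*1000,1))
for box in ((222,245,248,300),(308,335,248,300)):
    q=P[box[2]:box[3],box[0]:box[1]].reshape(-1,3); dd=d[box[2]:box[3],box[0]:box[1]].ravel()
    q=q[(q[:,2]>.14)&(dd>0)]; print(len(q),np.percentile(q[:,2],[0,1,5,50]),W2L(q[np.argmin(q[:,2])]))
```

```text
185 [(np.uint8(78), np.uint8(84), np.uint8(95)), (np.uint8(78), np.uint8(82), np.uint8(95)), (np.uint8(94), np.uint8(90), np.uint8(93)), (np.uint8(157), np.uint8(172), np.uint8(175)), (np.uint8(160), np.uint8(175), np.uint8(165)), (np.uint8(79), np.uint8(80), np.uint8(93)), (np.uint8(78), np.uint8(85), np.uint8(95))]
195 [(np.uint8(76), np.uint8(80), np.uint8(94)), (np.uint8(77), np.uint8(80), np.uint8(96)), (np.uint8(91), np.uint8(91), np.uint8(94)), (np.uint8(158), np.uint8(174), np.uint8(177)), (np.uint8(157), np.uint8(175), np.uint8(165)), (np.uint8(81), np.uint8(84), np.uint8(96)), (np.uint8(79), np.uint8(83), np.uint8(97))]
205 [(np.uint8(75), np.uint8(80), np.uint8(93)), (np.uint8(71), np.uint8(75), np.uint8(89)), (np.uint8(80), np.uint8(81), np.uint8(83)), (np.uint8(157), np.uint8(170), np.uint8(172)), (np.uint8(157), np.uint8(173), np.uint8(163)), (np.uint8(79), np.uint8(80), np.uint8(91)), (np.uint8(76), np.uint8(80), np.uint8(93))]
215 [(np.uint8(77), np.uint8(82), np.uint8(92)), (np.uint8(79), np.uint8(82), np.uint8(94)), (np.uint8(82), np.uint8(82), np.uint8(90)), (np.uint8(157), np.uint8(170), np.uint8(171)), (np.uint8(161), np.uint8(175), np.uint8(165)), (np.uint8(76), np.uint8(79), np.uint8(89)), (np.uint8(82), np.uint8(84), np.uint8(96))]
[[-29.3  17.9 116. ]
 [-29.4  -2.  116. ]
 [-29.5 -24.8 116. ]]
1005 [0.26032308 0.26165467 0.26574266 0.28378642] [-0.04199505 -0.00628427  0.26032308]
1207 [0.2604342  0.26182936 0.26587918 0.2849968 ] [-0.00770881 -0.00916312  0.2604342 ]
```

Run:
```python
from h import *
im,d,c=load('w1')
o=np.array([.4759,.0218,.2493]); T=down(-6.7)
f=210/np.tan(np.radians(float(c['fovy'])/2)); Rc=R.from_quat(c['orientation'])
for pl in ([-.017,-.011,.017],[-.017,.011,.017],[-.017,.011,0],[-.017,.011,-.011],[-.017,.011,.007]):
    q=Rc.inv().apply(o+T.apply(pl)-c['origin']); print(pl,q[:2]/q[2]*f+[c['cx'],c['cy']],q[2])
print(T.inv().apply(c['origin']-o), T.inv().apply(Rc.as_matrix()[:,2]))
for v in range(244,305,5): print(v,np.round(d[v,215:250:3],3))
```

```text
[-0.017, -0.011, 0.017] [245.68435721 225.30878177] 0.179248882559372
[-0.017, 0.011, 0.017] [246.65736511 258.89946472] 0.18534856324946247
[-0.017, 0.011, 0] [243.85610564 271.83382063] 0.1690150410105913
[-0.017, 0.011, -0.011] [241.73577178 281.62411425] 0.15844629132661586
[-0.017, 0.011, 0.007] [245.07262648 266.21673529] 0.17574060899130298
[ 0.00096302 -0.06882411 -0.15287322] [-1.81527101e-04  2.77258213e-01  9.60795426e-01]
244 [0.306 0.305 0.306 0.306 0.306 0.306 0.306 0.306 0.305 0.307 0.305 0.307]
249 [0.309 0.308 0.308 0.307 0.308 0.309 0.307 0.309 0.308 0.307 0.308 0.308]
254 [0.311 0.31  0.31  0.31  0.143 0.145 0.143 0.142 0.144 0.154 0.31  0.31 ]
259 [0.312 0.148 0.147 0.148 0.137 0.138 0.14  0.137 0.139 0.152 0.312 0.311]
264 [0.141 0.142 0.141 0.133 0.134 0.134 0.133 0.134 0.139 0.152 0.312 0.314]
269 [0.137 0.138 0.128 0.128 0.128 0.129 0.129 0.13  0.14  0.152 0.315 0.315]
274 [0.132 0.132 0.123 0.123 0.124 0.124 0.124 0.129 0.14  0.151 0.316 0.316]
279 [0.128 0.12  0.119 0.119 0.12  0.12  0.12  0.13  0.139 0.152 0.319 0.318]
284 [0.114 0.116 0.117 0.116 0.116 0.117 0.12  0.129 0.139 0.152 0.32  0.32 ]
289 [0.109 0.111 0.111 0.117 0.117 0.117 0.12  0.129 0.139 0.153 0.321 0.321]
294 [0.107 0.108 0.108 0.108 0.116 0.118 0.12  0.13  0.14  0.322 0.323 0.322]
299 [0.103 0.104 0.104 0.104 0.115 0.119 0.119 0.129 0.139 0.325 0.324 0.326]
304 [0.102 0.102 0.102 0.102 0.115 0.119 0.12  0.13  0.139 0.326 0.326 0.326]
```

Run:
```python
from h import *
im,d,c=load('w1'); P=pts(c,d)
o=np.array([.4759,.0218,.2493]); T=down(-6.7)
Q=T.inv().apply((P-o).reshape(-1,3)).reshape(P.shape)*1000
for v in (252,256,260,270,280,290,300,310):
  print(v,[tuple(np.round(Q[v,u]).astype(int)) for u in (228,234,238,241,312,316,320,326)])
b=cv2.resize(im[230:340,190:370,::-1],None,fx=4,fy=4); cv2.imwrite('pics/w1c.png',b)
```

```text
252 [(np.int64(-22), np.int64(-10), np.int64(-19)), (np.int64(-19), np.int64(-9), np.int64(-18)), (np.int64(-17), np.int64(-10), np.int64(-19)), (np.int64(-16), np.int64(-9), np.int64(-17)), (np.int64(19), np.int64(-9), np.int64(-18)), (np.int64(21), np.int64(-9), np.int64(-18)), (np.int64(23), np.int64(-9), np.int64(-18)), (np.int64(53), np.int64(58), np.int64(134))]
256 [(np.int64(-22), np.int64(-9), np.int64(-23)), (np.int64(-19), np.int64(-9), np.int64(-23)), (np.int64(-17), np.int64(-10), np.int64(-24)), (np.int64(-16), np.int64(-7), np.int64(-17)), (np.int64(18), np.int64(-9), np.int64(-23)), (np.int64(20), np.int64(-9), np.int64(-23)), (np.int64(22), np.int64(-9), np.int64(-23)), (np.int64(53), np.int64(62), np.int64(133))]
260 [(np.int64(-21), np.int64(-9), np.int64(-27)), (np.int64(-18), np.int64(-9), np.int64(-28)), (np.int64(-16), np.int64(-9), np.int64(-27)), (np.int64(-16), np.int64(-5), np.int64(-17)), (np.int64(18), np.int64(-8), np.int64(-26)), (np.int64(20), np.int64(-9), np.int64(-27)), (np.int64(22), np.int64(-9), np.int64(-26)), (np.int64(24), np.int64(-9), np.int
[... 1149 characters left out ...]
 np.int64(-49)), (np.int64(-16), np.int64(1), np.int64(-44)), (np.int64(-16), np.int64(8), np.int64(-34)), (np.int64(-37), np.int64(114), np.int64(132)), (np.int64(18), np.int64(10), np.int64(-30)), (np.int64(18), np.int64(2), np.int64(-43)), (np.int64(19), np.int64(-2), np.int64(-49)), (np.int64(20), np.int64(-6), np.int64(-55))]
310 [(np.int64(-18), np.int64(0), np.int64(-52)), (np.int64(-16), np.int64(4), np.int64(-47)), (np.int64(-16), np.int64(12), np.int64(-35)), (np.int64(-37), np.int64(127), np.int64(133)), (np.int64(41), np.int64(127), np.int64(133)), (np.int64(18), np.int64(6), np.int64(-43)), (np.int64(19), np.int64(3), np.int64(-48)), (np.int64(18), np.int64(-10), np.int64(-68))]
```

View pics/w1c.png

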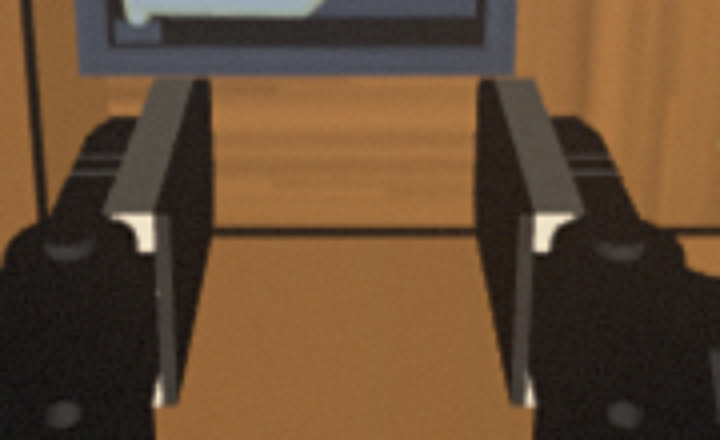

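The wrist depth puts the fingertips about 17 mm behind the TCP, but the text says 17 mm ahead. I'll cross-check with the scene camera.

Run:
```python
from h import *
im,d,c=snap('scene','s1')
o=np.array([.4759,.0218,.2493]); T=down(-6.7)
f=210/np.tan(np.radians(float(c['fovy'])/2)); Rc=R.from_quat(c['orientation'])
b=im[:,:,::-1].copy()
for z,col in ((.017,(0,0,255)),(0,(0,255,0)),(-.017,(255,0,0))):
  for x in (-.017,.017):
    q=Rc.inv().apply(o+T.apply([x,0,z])-c['origin']); p=q[:2]/q[2]*f+[c['cx'],c['cy']]; print(z,x,p)
    cv2.circle(b,(int(p[0]*1+.5),int(p[1]+.5)),1,col,-1)
b=cv2.resize(b[100:280,250:450],None,fx=3.3,fy=3.3); cv2.imwrite('pics/s1c.png',b)
```

```text
0.017 -0.017 [343.42597411 151.86663535]
0.017 0.017 [331.46125986 156.54922426]
0 -0.017 [344.1428123  145.97436955]
0 0.017 [332.0576506  150.64212732]
-0.017 -0.017 [344.87502686 139.95571309]
-0.017 0.017 [332.66697687 144.60690717]
```

View pics/s1c.png

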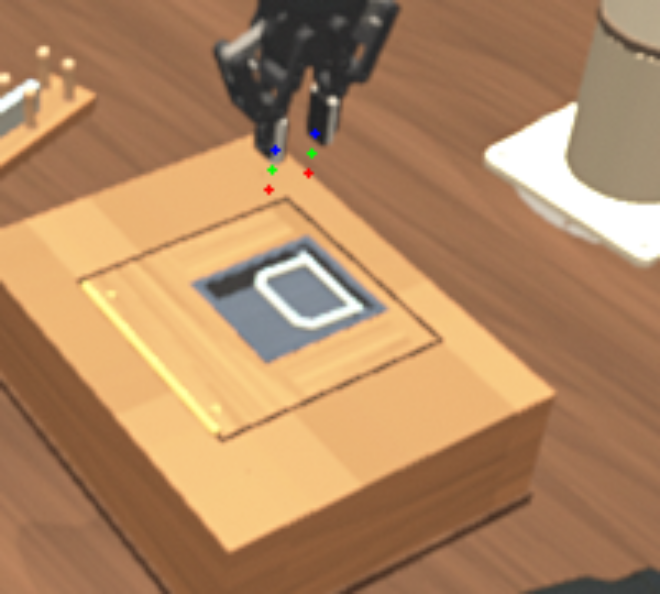

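Both cameras agree: the real fingertips sit about 16 mm behind the reported TCP at this opening. I'll plan with the measured value and go down partway first.

jog_arm(
  jaw=[0.6,0.6,0.6,0.6,0.6,0.6,0.6,0.6],
  linear=[
    [-0.002,0.001,0.02],
    [-0.002,0.001,0.045],
    [-0.002,0.001,0.07],
    [-0.002,0.001,0.09],
    [-0.002,0.001,0.11],
    [-0.002,0.001,0.12],
    [-0.002,0.001,0.13],
    [-0.002,0.001,0.13],
  ],
  delta_rot=[
    [0,0,0],
    [0,0,0],
    [0,0,0],
    [0,0,0],
    [0,0,0],
    [0,0,0],
    [0,0,0],
    [0,0,0],
  ],
)

```text
clock: 2.3
eef_pos: [0.4691, 0.0258, 0.118]
tool_rot: [0.999, -0.054, -0.002, -0.0]
ft_force: [-0.1, -0.3, -0.3]
grip_width: 0.0342
```

Run:
```python
from h import *
st(); snap('wrist','w2')
```

```text
t 2.3 pos [469.1  25.8 118. ] loc [-33.    3.4 118. ] xyaw -6.17 z [-0.005  0.    -1.   ] F [-0.1 -0.3 -0.3] w 34.2 q [ 0.05  0.26 -0.25  1.07  0.    1.73]
```

View pics/w2.png

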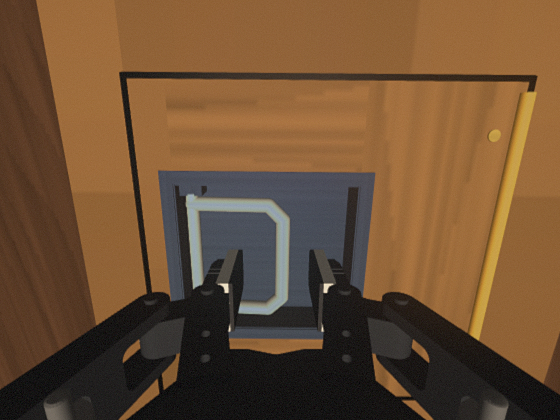

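The D's crossbar is at u≈282, between the pad tips at u≈240 and u≈315, and the ring's ends are at v≈205 and v≈308. I'll compute the relative offset in the tool frame.

```bash
cat >> h.py <<'E'
def tool_pts(fn,o,q):
    im,d,c=load(fn); P=pts(c,d); return im,d,R.from_quat(q).inv().apply((P-o).reshape(-1,3)).reshape(P.shape)*1000
E
python3 - <<'E'
from h import *
o=bot.get_obs(); print(o['eef_pos'],o['tool_rot'])
for i in range(3): 
    o=bot.get_obs(); print(o['eef_pos'])
im,d,Q=tool_pts('w2',o['eef_pos'],o['tool_rot'])
for v in (255,265,275): print(v,[tuple(np.round(Q[v,u]).astype(int)) for u in (236,240,313,316)])
for v in (225,240,255,270,285): 
    g=[u for u in range(255,305) if im[v,u].min()>120]; print(v,g[0],g[-1],np.round(Q[v,(g[0]+g[-1])//2]))
print('legs',[ (v,np.round(Q[v,255])) for v in range(195,320,6)])
E
```

```text
[0.47005912 0.02559657 0.11918428] [ 9.98540606e-01 -5.39845389e-02 -1.52476270e-03 -5.74198127e-05]
[0.47005912 0.02559657 0.11918428]
[0.47005912 0.02559657 0.11918428]
[0.47005912 0.02559657 0.11918428]
255 [(np.int64(-19), np.int64(-9), np.int64(-21)), (np.int64(-17), np.int64(-9), np.int64(-20)), (np.int64(18), np.int64(-10), np.int64(-21)), (np.int64(19), np.int64(-9), np.int64(-20))]
265 [(np.int64(-18), np.int64(-9), np.int64(-31)), (np.int64(-17), np.int64(-4), np.int64(-21)), (np.int64(17), np.int64(-8), np.int64(-28)), (np.int64(18), np.int64(-9), np.int64(-32))]
275 [(np.int64(-17), np.int64(-6), np.int64(-35)), (np.int64(-17), np.int64(1), np.int64(-22)), (np.int64(17), np.int64(-3), np.int64(-30)), (np.int64(17), np.int64(-8), np.int64(-38))]
225 277 288 [  3. -17.   2.]
240 277 288 [ 4. -9.  0.]
255 277 287 [4. 1. 1.]
270 277 287 [ 4. 10.  1.]
285 276 287 [ 3. 19.  1.]
legs [(195, array([-12., -29.,  23.])), (201, array([-11., -30.,   2.])), (207, array([-11., -27.,   3.])), (213, array([-13., -17.,  24.])), (219, array([-13., -13.,  25.])), (225, array([-13.,  -9.,  25.])), (231, array([-13.,  -5.,  24.])), (237, array([-13.,  -2.,  23.])), (243, array([-13.,   3.,  25.])), (249, array([-13.,   7.,  24.])), (255, array([-13.,  11.,  24.])), (261, array([-13.,  15.,  24.])), (267, array([-13.,  19.,  24.])), (273, array([-13.,  23.,  23.])), (279, array([-14.,  28.,  25.])), (285, array([-14.,  33.,  24.])), (291, array([-14.,  37.,  24.])), (297, array([-14.,  42.,  24.])), (303, array([-12.,  34.,   5.])), (309, array([-12.,  36.,   2.])), (315, array([-13.,  49.,  15.]))]
```

jog_arm(
  jaw=[0.6,0.6,0.6,0.6,0.6,0.6,0.6,0.6],
  linear=[
    [0.003,0.001,0],
    [0.003,0.001,0.005],
    [0.003,0.001,0.012],
    [0.003,0.001,0.018],
    [0.003,0.001,0.024],
    [0.003,0.001,0.028],
    [0.003,0.001,0.028],
    [0.003,0.001,0.028],
  ],
  delta_rot=[
    [0,0,-0.5],
    [0,0,-0.5],
    [0,0,-0.5],
    [0,0,-0.5],
    [0,0,-0.5],
    [0,0,-0.5],
    [0,0,-0.5],
    [0,0,-0.5],
  ],
)

```text
clock: 3.02
eef_pos: [0.4745, 0.0227, 0.0914]
tool_rot: [0.999, -0.051, -0.001, 0.0]
ft_force: [0.7, 0.2, 0.1]
grip_width: 0.0343
```

Run:
```python
from h import *
st(); snap('wrist','w3'); st()
```

```text
t 3.02 pos [474.5  22.7  91.4] loc [-27.3   0.9  91.4] xyaw -5.88 z [-0.001 -0.    -1.   ] F [0.7 0.2 0.1] w 34.3 q [ 0.05  0.29 -0.28  1.    0.    1.72]
t 3.07 pos [474.8  22.7  91.8] loc [-27.    1.   91.8] xyaw -5.88 z [-0.  0. -1.] F [-0.  -0.1  0.3] w 34.3 q [ 0.05  0.29 -0.28  1.    0.    1.72]
```

View pics/w3.png

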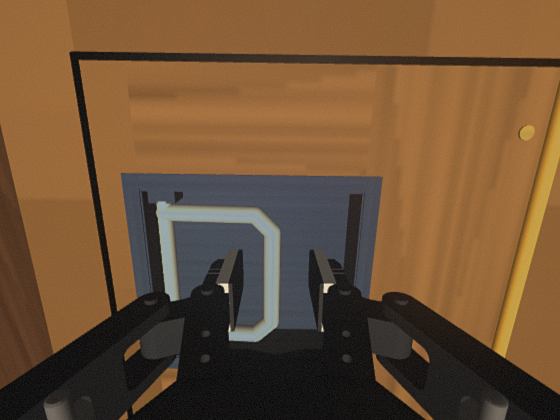

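The crossbar (u≈272) now runs between the pads. I'll check the depth overlap.

Run:
```python
from h import *
o=bot.get_obs()
im,d,Q=tool_pts('w3',o['eef_pos'],o['tool_rot'])
for v in (254,265,275): print(v,[tuple(np.round(Q[v,u]).astype(int)) for u in (236,240,313,316)])
for v in (250,270,290,310): 
    g=[u for u in range(250,300) if im[v,u].min()>120]; print(v,g[0],g[-1],np.round(Q[v,(g[0]+g[-1])//2]))
print([np.round(Q[v,245]) for v in (208,215,335)])
```

```text
254 [(np.int64(-18), np.int64(-9), np.int64(-21)), (np.int64(-16), np.int64(-9), np.int64(-21)), (np.int64(18), np.int64(-10), np.int64(-21)), (np.int64(20), np.int64(-10), np.int64(-22))]
265 [(np.int64(1), np.int64(-69), np.int64(-153)), (np.int64(-16), np.int64(-4), np.int64(-22)), (np.int64(18), np.int64(-8), np.int64(-29)), (np.int64(18), np.int64(-10), np.int64(-33))]
275 [(np.int64(-17), np.int64(-6), np.int64(-36)), (np.int64(-17), np.int64(1), np.int64(-23)), (np.int64(18), np.int64(-3), np.int64(-30)), (np.int64(18), np.int64(-8), np.int64(-39))]
250 265 278 [ -2. -14. -26.]
270 265 278 [ -2.  -4. -26.]
290 265 277 [ -2.   7. -27.]
310 265 277 [ -2.  18. -26.]
[array([-13., -33., -23.]), array([-13., -30., -26.]), array([-15.,  33., -25.])]
```

jog_arm(
  jaw=[0.6,0.6,0.6,1,1,1,1,1],
  linear=[
    [-0.003,0,0.003],
    [-0.003,0,0.005],
    [-0.003,0,0.005],
    [-0.003,0,0.005],
    [-0.003,0,0.005],
    [-0.003,0,0.005],
    [-0.003,0,0.005],
    [-0.003,0,0.005],
  ],
  delta_rot=[
    [0,0,-0.8],
    [0,0,-0.8],
    [0,0,-0.8],
    [0,0,-0.8],
    [0,0,-0.8],
    [0,0,-0.8],
    [0,0,-0.8],
    [0,0,-0.8],
  ],
)

```text
clock: 3.73
eef_pos: [0.4725, 0.0231, 0.0872]
tool_rot: [0.999, -0.044, 0.001, -0.0]
ft_force: [1.7, 0.8, -0.2]
grip_width: 0.0057
```

Run:
```python
from h import *
st()
```

```text
t 3.73 pos [472.5  23.1  87.2] loc [-29.3   1.1  87.2] xyaw -5.09 z [ 0.001  0.    -1.   ] F [ 1.7  0.8 -0.2] w 5.7 q [ 0.05  0.29 -0.29  0.98  0.    1.71]
```

Run:
```python
from h import *
snap('wrist','w4'); st(); o=bot.get_obs()
im,d,Q=tool_pts('w4',o['eef_pos'],o['tool_rot'])
for v in (246,250,254,265,275,285,295): print(v,[tuple(np.round(Q[v,u]).astype(int)) for u in range(262,290,4)])
cv2.imwrite('pics/w4c.png',cv2.resize(im[180:360,170:400,::-1],None,fx=3.3,fy=3.3))
```

```text
t 3.78 pos [472.5  23.1  87.2] loc [-29.4   1.1  87.2] xyaw -5.09 z [ 0.001  0.    -1.   ] F [ 1.7  0.  -0.2] w 5.7 q [ 0.05  0.29 -0.29  0.98  0.    1.71]
246 [(np.int64(1), np.int64(-69), np.int64(-153)), (np.int64(-4), np.int64(-8), np.int64(-8)), (np.int64(-2), np.int64(-17), np.int64(-29)), (np.int64(0), np.int64(-18), np.int64(-31)), (np.int64(2), np.int64(-18), np.int64(-31)), (np.int64(4), np.int64(-17), np.int64(-30)), (np.int64(6), np.int64(-8), np.int64(-8))]
250 [(np.int64(-6), np.int64(-9), np.int64(-16)), (np.int64(-4), np.int64(-9), np.int64(-16)), (np.int64(-2), np.int64(-15), np.int64(-30)), (np.int64(0), np.int64(-16), np.int64(-30)), (np.int64(2), np.int64(-16), np.int64(-31)), (np.int64(4), np.int64(-15), np.int64(-30)), (np.int64(6), np.int64(-9), np.int64(-16))]
254 [(np.int64(-6), np.int64(-10), np.int64(-22)), (np.int64(-4), np.int64(-9), np.int64(-21)), (np.int64(-2), np.int64(-13), np.int64(-29)), (np.int64(0), np.int64(-13), np.int64(-29)), (np.int64(2), np.int64(-14), np.int64(-31)), (np.int64(4), np.int64(-13), np.int64(-29)), (np.int64(6), np.int64(-10),
[... 576 characters left out ...]
 np.int64(-6), np.int64(-35)), (np.int64(5), np.int64(-9), np.int64(-42))]
285 [(np.int64(-4), np.int64(-8), np.int64(-47)), (np.int64(-3), np.int64(-8), np.int64(-48)), (np.int64(-2), np.int64(2), np.int64(-30)), (np.int64(0), np.int64(2), np.int64(-31)), (np.int64(2), np.int64(2), np.int64(-31)), (np.int64(4), np.int64(-1), np.int64(-36)), (np.int64(5), np.int64(-8), np.int64(-48))]
295 [(np.int64(-4), np.int64(-10), np.int64(-57)), (np.int64(-3), np.int64(-4), np.int64(-48)), (np.int64(-2), np.int64(7), np.int64(-31)), (np.int64(0), np.int64(8), np.int64(-30)), (np.int64(2), np.int64(7), np.int64(-31)), (np.int64(4), np.int64(2), np.int64(-38)), (np.int64(5), np.int64(-3), np.int64(-47))]
```

View pics/w4c.png

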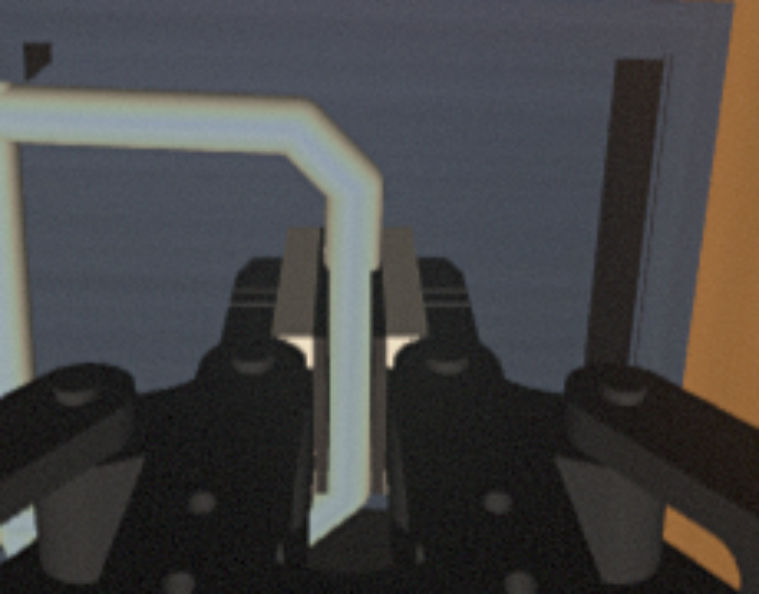

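```bash
cat >> h.py <<'E'
def flip(f0,f1,t0,t1,c=(.001,.001,-.026),n=8):
    c=np.array(c)
    # tool frame now tilted by t0 (deg)
    B=R.from_euler('y',t0,degrees=True)
    for k in range(1,n+1):
        f=np.radians(f0+(f1-f0)*k/n); t=t0+(t1-t0)*k/n
        e=lambda f:np.array([.05*np.cos(f),0,-.05*np.sin(f)])
        disp=B.inv().apply(e(f)-e(np.radians(f0)))
        r=R.from_euler('y',t-t0,degrees=True)
        print(np.round(c+disp-r.apply(c),4).tolist(),round(t-t0,1))
E
python3 - <<'E'
from h import *
flip(0,50,0,24)
E
```

```text
[0.0011, 0.0, -0.0054] 3.0
[0.0015, 0.0, -0.0109] 6.0
[0.0014, 0.0, -0.0162] 9.0
[0.0007, 0.0, -0.0215] 12.0
[-0.0005, 0.0, -0.0266] 15.0
[-0.0022, 0.0, -0.0314] 18.0
[-0.0045, 0.0, -0.0359] 21.0
[-0.0072, -0.0, -0.0401] 24.0
```

jog_arm(
  jaw=[1,1,1,1,1,1,1,1],
  linear=[
    [0.001,0,-0.0055],
    [0.0015,0,-0.011],
    [0.0015,0,-0.016],
    [0.0005,0,-0.0215],
    [-0.0005,0,-0.0265],
    [-0.002,0,-0.0315],
    [-0.0045,0,-0.036],
    [-0.007,0,-0.04],
  ],
  delta_rot=[
    [0,3,0],
    [0,6,0],
    [0,9,0],
    [0,12,0],
    [0,15,0],
    [0,18,0],
    [0,21,0],
    [0,24,0],
  ],
)

```text
clock: 4.45
eef_pos: [0.4649, 0.0243, 0.1271]
tool_rot: [0.977, -0.043, 0.209, 0.008]
ft_force: [4.5, 2.1, -3.9]
grip_width: 0.0055
```

Run:
```python
from h import *
st(); snap('scene','s2'); st(); flip(50,95,24,40)
im=cv2.imread('pics/s2.png'); cv2.imwrite('pics/s2c.png',cv2.resize(im[80:290,230:450],None,fx=3,fy=2.8))
```

```text
t 4.45 pos [464.9  24.3 127.1] loc [-37.    1.4 127.1] xyaw -5.07 z [ 0.408 -0.035 -0.912] F [ 4.5  2.1 -3.9] w 5.5 q [ 0.1  -0.04 -0.68  0.52 -0.08  1.75]
t 4.5 pos [464.   24.4 127.6] loc [-37.9   1.4 127.6] xyaw -5.06 z [ 0.411 -0.034 -0.911] F [0.  2.3 1.6] w 5.4 q [ 0.1  -0.05 -0.69  0.52 -0.08  1.75]
[-0.0015, 0.0, -0.0043] 2.0
[-0.0033, 0.0, -0.0083] 4.0
[-0.0056, 0.0, -0.0121] 6.0
[-0.0082, 0.0, -0.0156] 8.0
[-0.0111, 0.0, -0.0188] 10.0
[-0.0143, 0.0, -0.0216] 12.0
[-0.0178, 0.0, -0.0241] 14.0
[-0.0215, -0.0, -0.0261] 16.0
```

View pics/s2c.png

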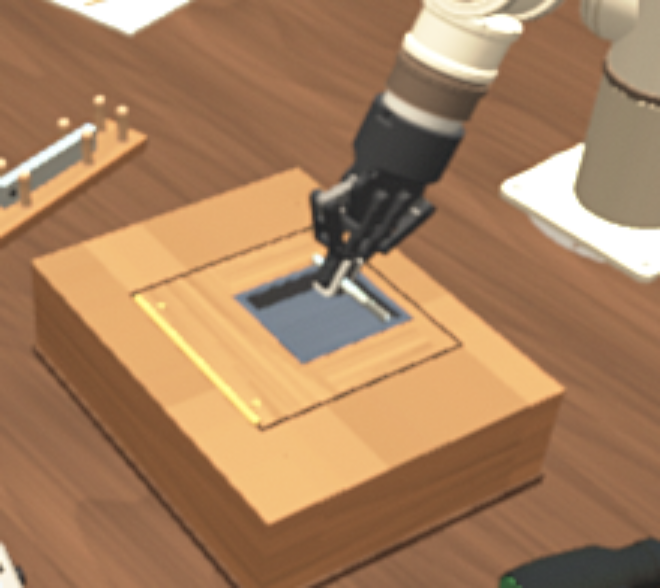

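The ring is rising with the hatch still flush. I'll continue to about 100°.

Run:
```python
from h import *
flip(50,102,24,24)
```

```text
[-0.0028, 0.0, -0.0049] 0.0
[-0.0061, 0.0, -0.0095] 0.0
[-0.0099, 0.0, -0.0137] 0.0
[-0.0142, 0.0, -0.0175] 0.0
[-0.0188, 0.0, -0.0207] 0.0
[-0.0238, 0.0, -0.0234] 0.0
[-0.0291, 0.0, -0.0255] 0.0
[-0.0345, 0.0, -0.027] 0.0
```

jog_arm(
  jaw=[1,1,1,1,1,1,1,1],
  linear=[
    [-0.003,0,-0.005],
    [-0.006,0,-0.0095],
    [-0.01,0,-0.0135],
    [-0.014,0,-0.0175],
    [-0.019,0,-0.0205],
    [-0.024,0,-0.0235],
    [-0.029,0,-0.0255],
    [-0.0345,0,-0.027],
  ],
  delta_rot=[
    [0,0,0],
    [0,0,0],
    [0,0,0],
    [0,0,0],
    [0,0,0],
    [0,0,0],
    [0,0,0],
    [0,0,0],
  ],
)

```text
clock: 5.17
eef_pos: [0.4251, 0.0288, 0.1398]
tool_rot: [0.977, -0.043, 0.21, 0.008]
ft_force: [6.0, 4.7, -0.1]
grip_width: 0.0058
```

Run:
```python
from h import *
st(); snap('scene','s3'); st()
im=cv2.imread('pics/s3.png'); cv2.imwrite('pics/s3c.png',cv2.resize(im[80:290,230:450],None,fx=3,fy=2.8))
```

```text
t 5.17 pos [425.1  28.8 139.8] loc [-77.1   1.3 139.8] xyaw -5.07 z [ 0.409 -0.033 -0.912] F [ 6.   4.7 -0.1] w 5.8 q [ 0.13 -0.15 -0.73  0.57 -0.09  1.77]
t 5.22 pos [424.3  29.  139.6] loc [-77.9   1.4 139.6] xyaw -5.06 z [ 0.409 -0.032 -0.912] F [2.4 5.  2.8] w 5.4 q [ 0.13 -0.15 -0.73  0.57 -0.09  1.77]
```

View pics/s3c.png

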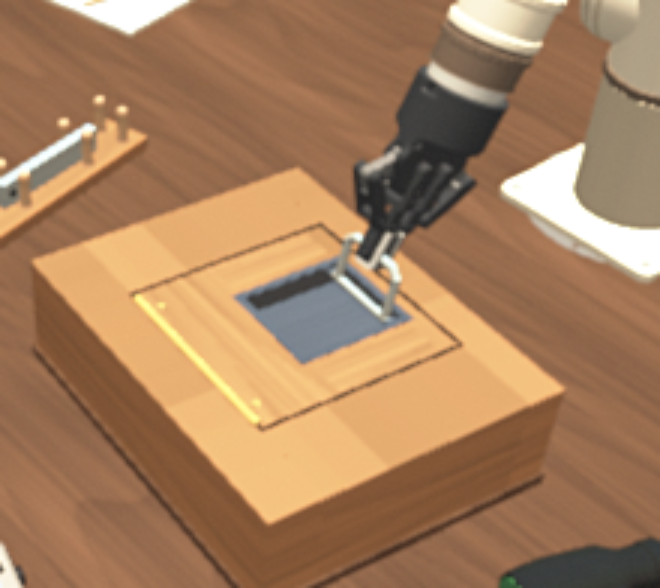

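Ring up at about 100° and the hatch still shut. Next I'll release, back off and regrip from straight above.

jog_arm(
  jaw=[0.6,0.6,0.6,0.6,0.6,0.6,0.6,0.6],
  linear=[
    [0,0,0],
    [0,0,0],
    [0,0,0],
    [0,0,-0.01],
    [0,0,-0.025],
    [0,0,-0.04],
    [0,0,-0.05],
    [0,0,-0.05],
  ],
  delta_rot=[
    [0,0,0],
    [0,0,0],
    [0,0,0],
    [0,0,0],
    [0,0,0],
    [0,0,0],
    [0,0,0],
    [0,0,0],
  ],
)

```text
clock: 5.88
eef_pos: [0.4027, 0.0291, 0.1848]
tool_rot: [0.977, -0.043, 0.209, 0.009]
ft_force: [0.6, -0.1, -0.3]
grip_width: 0.034
```

Run:
```python
from h import *
st(); go(L2W([-.089,-.002,.205]),down(-6.66))
```

```text
t 5.88 pos [402.7  29.1 184.8] loc [-99.4  -1.1 184.8] xyaw -5.08 z [ 0.407 -0.036 -0.913] F [ 0.6 -0.1 -0.3] w 34.0 q [ 0.15 -0.25 -0.67  0.74 -0.1   1.79]
lin(mm) [ 17.7   1.2 -14.2] rot [ -0.3 -24.1   1.6]
```

jog_arm(
  jaw=[0.6,0.6,0.6,0.6,0.6,0.6,0.6,0.6],
  linear=[
    [0.003,0,-0.004],
    [0.007,0,-0.008],
    [0.011,0.001,-0.012],
    [0.015,0.001,-0.014],
    [0.0175,0.001,-0.014],
    [0.0175,0.001,-0.014],
    [0.0175,0.001,-0.014],
    [0.0175,0.001,-0.014],
  ],
  delta_rot=[
    [0,-4,0.3],
    [0,-9,0.6],
    [-0.2,-14,1],
    [-0.3,-19,1.3],
    [-0.3,-24,1.6],
    [-0.3,-24,1.6],
    [-0.3,-24,1.6],
    [-0.3,-24,1.6],
  ],
)

```text
clock: 6.55
eef_pos: [0.4114, 0.0271, 0.2018]
tool_rot: [0.998, -0.058, -0.001, -0.0]
ft_force: [-1.0, 0.4, 0.4]
grip_width: 0.0345
```

Run:
```python
from h import *
st(); snap('wrist','w5'); st(); o=bot.get_obs()
im,d,Q=tool_pts('w5',o['eef_pos'],o['tool_rot'])
print([ (v,np.round(Q[v,240])) for v in (256,262)],[ (v,np.round(Q[v,314])) for v in (256,262)])
cv2.imwrite('pics/w5c.png',cv2.resize(im[100:360,120:440,::-1],None,fx=2.4,fy=2.3))
```

```text
t 6.55 pos [411.4  27.1 201.8] loc [-90.5  -2.  201.8] xyaw -6.69 z [-0.002  0.    -1.   ] F [-1.   0.4  0.4] w 34.5 q [ 0.07  0.08 -0.24  1.26  0.    1.75]
t 6.6 pos [411.1  27.2 202.3] loc [-90.8  -1.9 202.3] xyaw -6.68 z [-0.001  0.    -1.   ] F [-0.6  0.7 -0.2] w 34.1 q [ 0.07  0.08 -0.24  1.26  0.    1.75]
[(256, array([-16.,  -8., -20.])), (262, array([-16.,  -5., -21.]))] [(256, array([ 19.,  -9., -22.])), (262, array([ 19.,  -9., -29.]))]
```

View pics/w5.png

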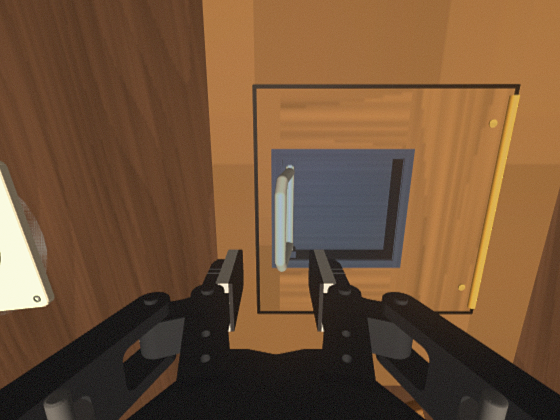

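The ring stands upright, with its crossbar at u≈280 and v from 185 to 265, between the pad lines.

Run:
```python
from h import *
o=bot.get_obs(); im,d,Q=tool_pts('w5',o['eef_pos'],o['tool_rot'])
for v in (190,205,220,235,250,262): 
    i=np.argmin(Q[v,270:295,2]); print(v,270+i,np.round(Q[v,270+i],1))
    print([int(x) for x in Q[v,272:292:2,2]])
```

```text
190 280 [   1.4  -68.7 -152.5]
[84, 84, 42, 39, -152, 40, 41, 42, 88, 88]
205 282 [  5.4 -18.3  37.1]
[84, 41, 39, 38, 38, 37, 38, 89, 87, 87]
220 280 [ 4.1 -7.9 37.4]
[85, 41, 40, 38, 37, 38, 38, 89, 88, 88]
235 279 [ 3.5  3.  38.1]
[85, 41, 39, 38, 38, 38, 38, 88, 87, 88]
250 275 [   1.4  -68.7 -152.5]
[85, 85, 39, 39, 38, 37, 38, 69, 71, 74]
262 280 [ 4.3 23.1 38.2]
[85, 83, 38, 39, 38, 38, 39, 52, 56, 83]
```

jog_arm(
  jaw=[0.6,0.6,0.6,0.6,0.6,0.6,0.6,0.6],
  linear=[
    [0.002,0,0.01],
    [0.0025,0,0.02],
    [0.0025,0,0.03],
    [0.0025,0,0.04],
    [0.0025,0,0.05],
    [0.0025,0,0.057],
    [0.0025,0,0.059],
    [0.0025,0,0.059],
  ],
  delta_rot=[
    [0,0,0],
    [0,0,0],
    [0,0,0],
    [0,0,0],
    [0,0,0],
    [0,0,0],
    [0,0,0],
    [0,0,0],
  ],
)

```text
clock: 7.27
eef_pos: [0.4139, 0.0272, 0.1441]
tool_rot: [0.998, -0.058, -0.0, -0.0]
ft_force: [0.3, 0.2, -0.6]
grip_width: 0.0341
```

jog_arm(
  jaw=[1,1,1,1,1,1,1,1],
  linear=[
    [0,0,0],
    [0,0,0],
    [0,0,0],
    [0,0,0],
    [0,0,0],
    [0,0,0],
    [0,0,0],
    [0,0,0],
  ],
  delta_rot=[
    [0,0,0],
    [0,0,0],
    [0,0,0],
    [0,0,0],
    [0,0,0],
    [0,0,0],
    [0,0,0],
    [0,0,0],
  ],
)

```text
clock: 7.93
eef_pos: [0.4154, 0.0272, 0.145]
tool_rot: [0.998, -0.058, 0.001, -0.0]
ft_force: [-1.1, 0.5, 5.9]
grip_width: 0.005
```

Run:
```python
from h import *
st(); snap('wrist','w6'); st(); o=bot.get_obs()
im,d,Q=tool_pts('w6',o['eef_pos'],o['tool_rot'])
for v in (225,235,245,255,265,275): print(v,[tuple(np.round(Q[v,u]).astype(int)) for u in (266,274,278,282,290)])
cv2.imwrite('pics/w6c.png',cv2.resize(im[150:360,150:410,::-1],None,fx=3,fy=2.8))
```

```text
t 7.93 pos [415.4  27.2 145. ] loc [-86.5  -1.5 145. ] xyaw -6.68 z [ 0.001  0.001 -1.   ] F [-1.1  0.5  5.9] w 5.0 q [ 0.06  0.13 -0.34  1.1   0.    1.75]
t 7.98 pos [415.4  27.2 145. ] loc [-86.5  -1.5 145. ] xyaw -6.69 z [ 0.001  0.001 -1.   ] F [-1.7 -0.7  6.7] w 5.1 q [ 0.06  0.13 -0.34  1.1   0.    1.75]
225 [(np.int64(-5), np.int64(-7), np.int64(28)), (np.int64(0), np.int64(-24), np.int64(-20)), (np.int64(2), np.int64(-24), np.int64(-20)), (np.int64(4), np.int64(-23), np.int64(-18)), (np.int64(10), np.int64(-6), np.int64(31))]
235 [(np.int64(-5), np.int64(-1), np.int64(28)), (np.int64(0), np.int64(-18), np.int64(-19)), (np.int64(2), np.int64(-18), np.int64(-19)), (np.int64(4), np.int64(-18), np.int64(-17)), (np.int64(10), np.int64(1), np.int64(31))]
245 [(np.int64(-5), np.int64(6), np.int64(27)), (np.int64(0), np.int64(-13), np.int64(-19)), (np.int64(2), np.int64(-14), np.int64(-20)), (np.int64(4), np.int64(-13), np.int64(-18)), (np.int64(11), np.int64(8), np.int64(32))]
255 [(np.int64(-4), np.int64(-9), np.int64(-22)), (np.int64(0), np.int64(-8), np.int64(-20)), (np.int64(2), np.int64(-8), np.int64(-20)), (np.int64(4), np.int64(-10), np.int64(-23)), (np.int64(8), np.int64(-9), np.int64(-22))]
265 [(np.int64(-3), np.int64(-9), np.int64(-33)), (np.int64(0), np.int64(-3), np.int64(-20)), (np.int64(2), np.int64(-3), np.int64(-19)), (np.int64(4), np.int64(-9), np.int64(-33)), (np.int64(7), np.int64(-9), np.int64(-32))]
275 [(np.int64(-3), np.int64(-9), np.int64(-42)), (np.int64(0), np.int64(3), np.int64(-19)), (np.int64(2), np.int64(2), np.int64(-20)), (np.int64(4), np.int64(-9), np.int64(-42)), (np.int64(7), np.int64(-10), np.int64(-42))]
```

View pics/w6c.png

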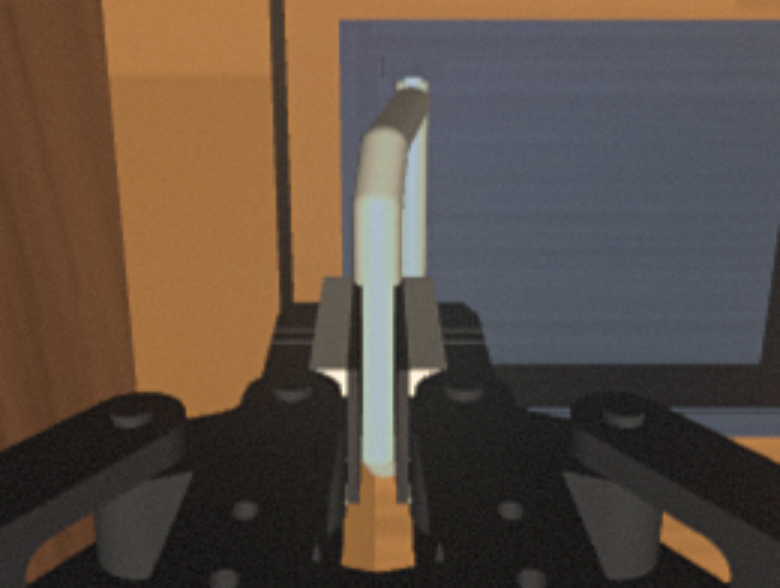

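```bash
cat >> h.py <<'E'
def cb(a):
    D=np.interp(a,[13.8,35],[178,209]); return np.array([-D*np.cos(np.radians(a)),0,D*np.sin(np.radians(a))])
def swing(a0,a1,n=8):
    for k in range(1,n+1):
        e=cb(a0+(a1-a0)*k/n)-cb(a0); print([round(e[0]/1000,3),0,round(-e[2]/1000,3)])
E
python3 - <<'E'
from h import *
for a,b in ((13.8,33.8),(33.8,53.8),(53.8,74),(74,94),(94,113)): print(a,b); swing(a,b)
E
```

```text
13.8 33.8
[np.float64(-0.001), 0, np.float64(-0.009)]
[np.float64(-0.003), 0, np.float64(-0.017)]
[np.float64(-0.003), 0, np.float64(-0.026)]
[np.float64(-0.003), 0, np.float64(-0.035)]
[np.float64(-0.003), 0, np.float64(-0.045)]
[np.float64(-0.002), 0, np.float64(-0.054)]
[np.float64(-0.001), 0, np.float64(-0.063)]
[np.float64(0.001), 0, np.float64(-0.073)]
33.8 53.8
[np.float64(0.004), 0, np.float64(-0.008)]
[np.float64(0.009), 0, np.float64(-0.016)]
[np.float64(0.015), 0, np.float64(-0.023)]
[np.float64(0.021), 0, np.float64(-0.029)]
[np.float64(0.028), 0, np.float64(-0.036)]
[np.float64(0.035), 0, np.float64(-0.042)]
[np.float64(0.042), 0, np.float64(-0.048)]
[np.float64(0.049), 0, np.float64(-0.053)]
53.8 74
[np.float64(0.008), 0, np.float64(-0.005)]
[np.float64(0.015), 0, np.float64(-0.01)]
[np.float64(0.023), 0, np.float64(-0.015)]
[np.float64(0.031), 0, np.float64(-0.019)]
[np.float64(0.04), 0, np.float64(-0.023)]
[np.float64(0.048), 0, np.float64(-0.026)]
[np.float64(0.057), 0, np.float64(-0.03)]
[np.float64(0.066), 0, np.float64(-0.032)]
74 94
[np.float64(0.009), 0, np.float64(-0.002)]
[np.float64(0.018), 0, np.float64(-0.004)]
[np.float64(0.027), 0, np.float64(-0.006)]
[np.float64(0.036), 0, np.float64(-0.007)]
[np.float64(0.045), 0, np.float64(-0.008)]
[np.float64(0.054), 0, np.float64(-0.008)]
[np.float64(0.063), 0, np.float64(-0.008)]
[np.float64(0.072), 0, np.float64(-0.008)]
94 113
[np.float64(0.009), 0, np.float64(0.001)]
[np.float64(0.017), 0, np.float64(0.002)]
[np.float64(0.026), 0, np.float64(0.003)]
[np.float64(0.034), 0, np.float64(0.005)]
[np.float64(0.043), 0, np.float64(0.007)]
[np.float64(0.051), 0, np.float64(0.01)]
[np.float64(0.059), 0, np.float64(0.013)]
[np.float64(0.067), 0, np.float64(0.016)]
```

jog_arm(
  jaw=[1,1,1,1,1,1,1,1],
  linear=[
    [-0.001,0,-0.009],
    [-0.003,0,-0.017],
    [-0.003,0,-0.026],
    [-0.003,0,-0.035],
    [-0.003,0,-0.045],
    [-0.002,0,-0.054],
    [-0.001,0,-0.063],
    [0.001,0,-0.073],
  ],
  delta_rot=[
    [0,0,0],
    [0,0,0],
    [0,0,0],
    [0,0,0],
    [0,0,0],
    [0,0,0],
    [0,0,0],
    [0,0,0],
  ],
)

```text
clock: 8.65
eef_pos: [0.4186, 0.0268, 0.2183]
tool_rot: [0.998, -0.058, 0.003, -0.0]
ft_force: [11.5, -0.1, -10.4]
grip_width: 0.005
```

Run:
```python
from h import *
st(); snap('scene','s4'); st()
im=cv2.imread('pics/s4.png'); cv2.imwrite('pics/s4c.png',cv2.resize(im[30:290,200:450],None,fx=2.6,fy=2.3))
```

```text
t 8.65 pos [418.6  26.8 218.3] loc [-83.3  -1.5 218.3] xyaw -6.69 z [ 0.006  0.    -1.   ] F [ 11.5  -0.1 -10.4] w 5.0 q [ 0.06  0.08 -0.2   1.29 -0.    1.75]
t 8.7 pos [419.9  26.7 220.4] loc [-81.9  -1.5 220.4] xyaw -6.7 z [ 0.009 -0.    -1.   ] F [ 6.1 -1.8 -4.1] w 5.2 q [ 0.06  0.08 -0.19  1.29 -0.    1.75]
```

View pics/s4c.png

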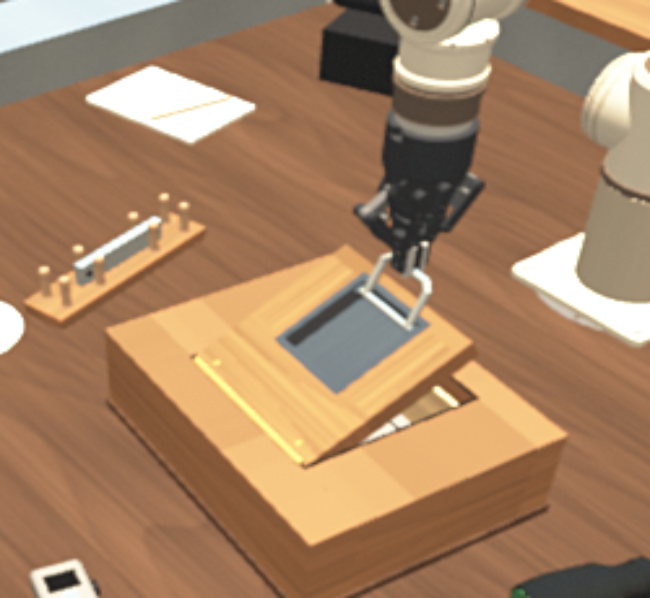

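The hatch is lifting at about 28° with the grip holding. Continuing the swing.

jog_arm(
  jaw=[1,1,1,1,1,1,1,1],
  linear=[
    [0.004,0,-0.008],
    [0.009,0,-0.016],
    [0.015,0,-0.023],
    [0.021,0,-0.029],
    [0.028,0,-0.036],
    [0.035,0,-0.042],
    [0.042,0,-0.048],
    [0.049,0,-0.053],
  ],
  delta_rot=[
    [0,0,0],
    [0,0,0],
    [0,0,0],
    [0,0,0],
    [0,0,0],
    [0,0,0],
    [0,0,0],
    [0,0,0],
  ],
)

```text
clock: 9.37
eef_pos: [0.4617, 0.0217, 0.2705]
tool_rot: [0.998, -0.058, -0.003, -0.001]
ft_force: [-4.6, 0.8, 0.3]
grip_width: 0.005
```

jog_arm(
  jaw=[1,1,1,1,1,1,1,1],
  linear=[
    [0.008,0,-0.005],
    [0.015,0,-0.01],
    [0.023,0,-0.015],
    [0.031,0,-0.019],
    [0.04,0,-0.023],
    [0.048,0,-0.026],
    [0.057,0,-0.03],
    [0.066,0,-0.032],
  ],
  delta_rot=[
    [0,0,0],
    [0,0,0],
    [0,0,0],
    [0,0,0],
    [0,0,0],
    [0,0,0],
    [0,0,0],
    [0,0,0],
  ],
)

```text
clock: 10.03
eef_pos: [0.5281, 0.014, 0.304]
tool_rot: [0.998, -0.058, -0.002, -0.001]
ft_force: [-4.3, 2.1, 3.6]
grip_width: 0.0048
```

Run:
```python
from h import *
st(); snap('scene','s5'); st()
im=cv2.imread('pics/s5.png'); cv2.imwrite('pics/s5c.png',cv2.resize(im[30:290,200:450],None,fx=2.6,fy=2.3))
```

```text
t 10.03 pos [528.1  14.  304. ] loc [ 26.9  -1.5 304. ] xyaw -6.67 z [-0.003  0.002 -1.   ] F [-4.3  2.1  3.6] w 4.8 q [0.03 0.28 0.28 1.57 0.   1.71]
t 10.08 pos [530.1  13.8 304. ] loc [ 29.   -1.4 304. ] xyaw -6.67 z [-0.001  0.002 -1.   ] F [-1.4  1.1  6.2] w 4.8 q [0.03 0.29 0.28 1.57 0.   1.71]
```

View pics/s5c.png

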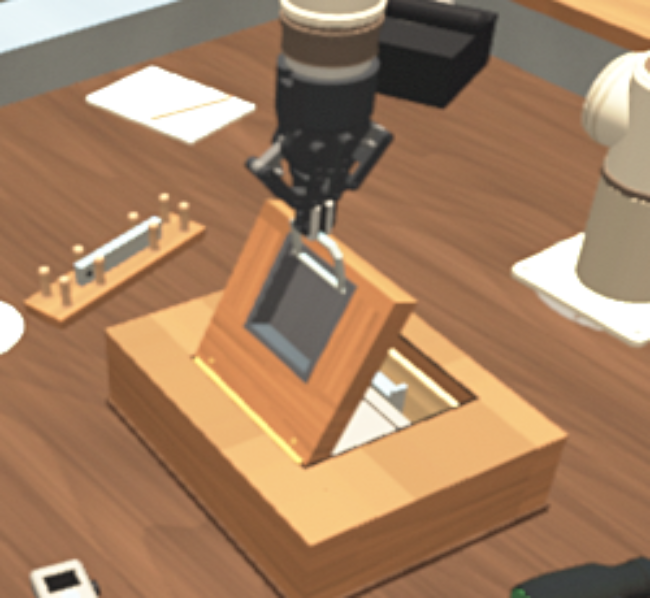

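jog_arm(
  jaw=[1,1,1,1,1,1,1,1],
  linear=[
    [0.009,0,-0.002],
    [0.018,0,-0.004],
    [0.027,0,-0.006],
    [0.036,0,-0.007],
    [0.045,0,-0.008],
    [0.054,0,-0.008],
    [0.063,0,-0.008],
    [0.072,0,-0.008],
  ],
  delta_rot=[
    [0,0,0],
    [0,0,0],
    [0,0,0],
    [0,0,0],
    [0,0,0],
    [0,0,0],
    [0,0,0],
    [0,0,0],
  ],
)

```text
clock: 10.75
eef_pos: [0.6009, 0.0056, 0.3123]
tool_rot: [0.998, -0.058, -0.0, -0.001]
ft_force: [-2.6, 1.1, 5.2]
grip_width: 0.0044
```

Run:
```python
from h import *
st()
```

```text
t 10.75 pos [600.9   5.6 312.3] loc [100.2  -1.4 312.3] xyaw -6.66 z [ 0.     0.002 -1.   ] F [-2.6  1.1  5.2] w 4.4 q [0.01 0.44 0.53 1.66 0.   1.7 ]
```

Run:
```python
from h import *
im,_,_=snap('scene','s6'); iw,_,_=snap('wrist','w7')
a=cv2.resize(im[30:290,200:450,::-1],(400,416)); b=cv2.resize(iw[150:390,140:420,::-1],(400,343)); b=np.vstack([b,np.zeros((73,400,3),np.uint8)])
cv2.imwrite('pics/c6.png',np.hstack([a,b]))
```

```text
(no output)
```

View pics/c6.png

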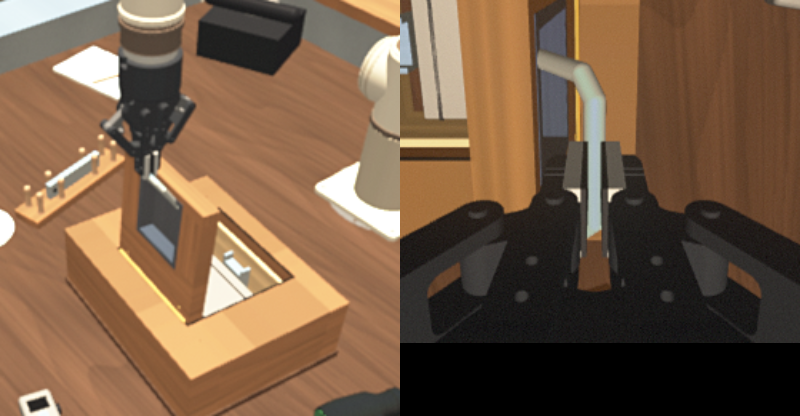

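The hatch is almost vertical and the crossbar is still well gripped. Now I'll take it over the balance point.

jog_arm(
  jaw=[1,1,1,1,1,1,1,1],
  linear=[
    [0.009,0,0.001],
    [0.017,0,0.002],
    [0.026,0,0.003],
    [0.034,0,0.005],
    [0.043,0,0.007],
    [0.051,0,0.01],
    [0.059,0,0.013],
    [0.067,0,0.016],
  ],
  delta_rot=[
    [0,0,0],
    [0,0,0],
    [0,0,0],
    [0,0,0],
    [0,0,0],
    [0,0,0],
    [0,0,0],
    [0,0,0],
  ],
)

```text
clock: 11.52
eef_pos: [0.6689, -0.0022, 0.297]
tool_rot: [0.998, -0.058, 0.002, -0.001]
ft_force: [2.0, 0.9, 5.9]
grip_width: 0.0041
```

Run:
```python
from h import *
st()
im,_,_=snap('scene','s7'); iw,_,_=snap('wrist','w8')
a=cv2.resize(im[30:290,200:450,::-1],(400,416)); b=cv2.resize(iw[150:390,140:420,::-1],(400,343)); b=np.vstack([b,np.zeros((73,400,3),np.uint8)])
cv2.imwrite('pics/c7.png',np.hstack([a,b]))
```

```text
t 11.52 pos [668.9  -2.2 297. ] loc [168.7  -1.2 297. ] xyaw -6.65 z [ 0.004  0.002 -1.   ] F [2.  0.9 5.9] w 4.1 q [-0.    0.61  0.76  1.72  0.    1.68]
```

View pics/c7.png

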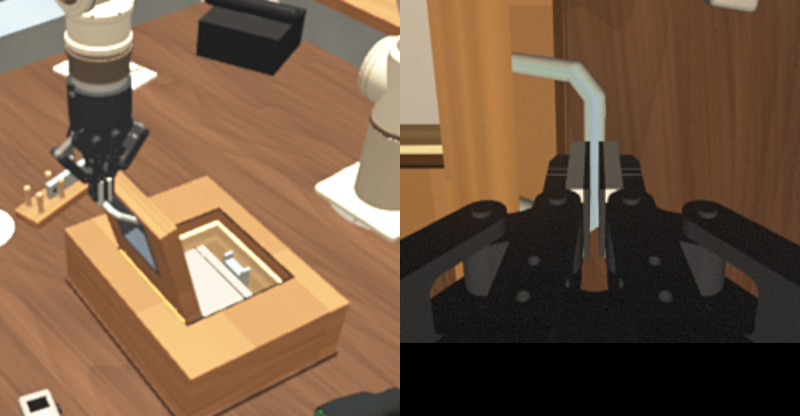

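jog_arm(
  jaw=[0.5,0.5,0.5,0.5,0.5,0.5,0.5,0.5],
  linear=[
    [0,0,0],
    [0.002,0,0],
    [0.004,0,0],
    [0.006,0,0],
    [0.006,0,-0.005],
    [0.006,0,-0.015],
    [0.006,0,-0.03],
    [0.006,0,-0.05],
  ],
  delta_rot=[
    [0,0,0],
    [0,0,0],
    [0,0,0],
    [0,0,0],
    [0,0,0],
    [0,0,0],
    [0,0,0],
    [0,0,0],
  ],
)

```text
clock: 12.28
eef_pos: [0.6733, -0.0033, 0.3436]
tool_rot: [0.998, -0.058, -0.002, -0.0]
ft_force: [-0.1, 0.7, 0.1]
grip_width: 0.0428
```

Run:
```python
from h import *
st()
im,_,_=snap('scene','s8'); iw,_,_=snap('wrist','w9')
a=cv2.resize(im[30:290,200:450,::-1],(400,416)); b=cv2.resize(iw[150:390,140:420,::-1],(400,343)); b=np.vstack([b,np.zeros((73,400,3),np.uint8)])
cv2.imwrite('pics/c8.png',np.hstack([a,b]))
```

```text
t 12.28 pos [673.3  -3.3 343.6] loc [173.2  -1.9 343.6] xyaw -6.68 z [-0.003  0.001 -1.   ] F [-0.1  0.7  0.1] w 42.8 q [-0.01  0.67  0.99  1.9   0.    1.68]
```

View pics/c8.png

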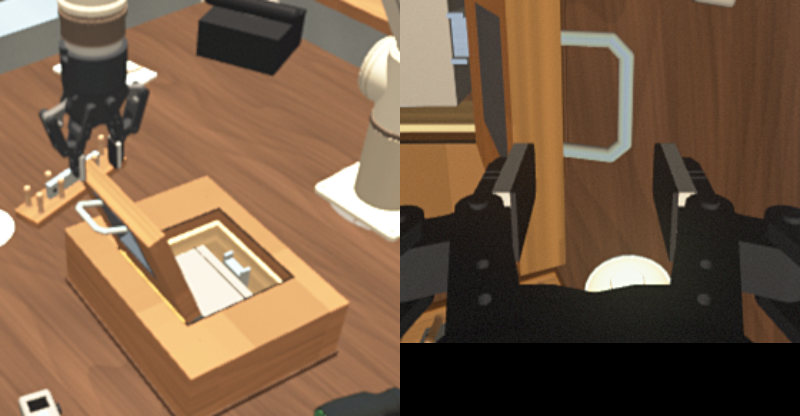

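The hatch rests open, with the ring hanging on its far side and the gripper clear. Next, over to the bar.

Run:
```python
from h import *
go([.56,-.2,.33],down(48)); go([.4624,-.3806,.16],down(102.76))
```

```text
lin(mm) [-91.4 208.7  17.1] rot [  0.1  -0.4 -54.7]
lin(mm) [-168.4  399.7  186.4] rot [   0.3   -0.3 -109.4]
```

jog_arm(
  jaw=[0.5,0.5,0.5,0.5,0.5,0.5,0.5,0.5],
  linear=[
    [-0.005,0.02,0],
    [-0.016,0.047,0],
    [-0.028,0.075,0],
    [-0.04,0.103,0.005],
    [-0.054,0.13,0.008],
    [-0.068,0.158,0.012],
    [-0.08,0.185,0.015],
    [-0.091,0.209,0.017],
  ],
  delta_rot=[
    [0,0,-6],
    [0,0,-12],
    [0,0,-18],
    [0,0,-25],
    [0,0,-32],
    [0,0,-39],
    [0,0,-46],
    [0,0,-53],
  ],
)

```text
clock: 13.05
eef_pos: [0.5577, -0.2016, 0.326]
tool_rot: [0.918, 0.396, -0.0, -0.001]
ft_force: [0.8, -0.4, -0.7]
grip_width: 0.0424
```

Run:
```python
from h import *
st(); go([.4624,-.3806,.16],down(102.76))
```

```text
t 13.05 pos [ 557.7 -201.6  326. ] loc [  81.4 -212.2  326. ] xyaw 46.63 z [-0.001  0.001 -1.   ] F [ 0.8 -0.4 -0.7] w 42.4 q [-0.35  0.43  0.55  1.69  0.    0.41]
lin(mm) [-195.6   53.8  166. ] rot [ -0.1  -0.  -56.1]
```

jog_arm(
  jaw=[0.6,0.6,0.6,0.6,0.6,0.6,0.6,0.6],
  linear=[
    [-0.024,0.007,0.018],
    [-0.05,0.014,0.038],
    [-0.076,0.021,0.06],
    [-0.102,0.028,0.083],
    [-0.128,0.035,0.107],
    [-0.154,0.042,0.13],
    [-0.18,0.049,0.15],
    [-0.196,0.054,0.166],
  ],
  delta_rot=[
    [0,0,-7],
    [0,0,-14],
    [0,0,-21],
    [0,0,-28],
    [0,0,-35],
    [0,0,-42],
    [0,0,-49],
    [0,0,-56],
  ],
)

```text
clock: 13.72
eef_pos: [0.4604, -0.3804, 0.1582]
tool_rot: [0.626, 0.78, -0.0, -0.002]
ft_force: [-0.3, -0.1, 0.3]
grip_width: 0.0338
```

Run:
```python
from h import *
st(); snap('wrist','w10'); snap('top','t10'); st(); o=bot.get_obs()
```

```text
t 13.72 pos [ 460.4 -380.4  158.2] loc [   5.4 -401.1  158.2] xyaw 102.54 z [-0.003  0.002 -1.   ] F [-0.3 -0.1  0.3] w 33.8 q [-0.69  0.47  0.17  1.28 -0.   -0.91]
t 13.82 pos [ 459.3 -379.8  156.5] loc [   4.2 -400.6  156.5] xyaw 102.13 z [-0.006  0.005 -1.   ] F [0.1 0.3 0.2] w 34.5 q [-0.69  0.47  0.17  1.28 -0.   -0.9 ]
```

View pics/w10.png

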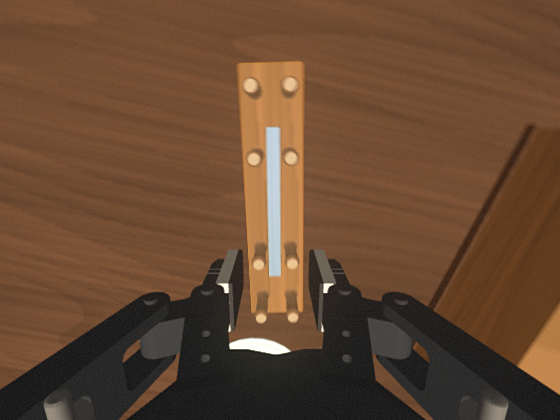

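View pics/t10.png

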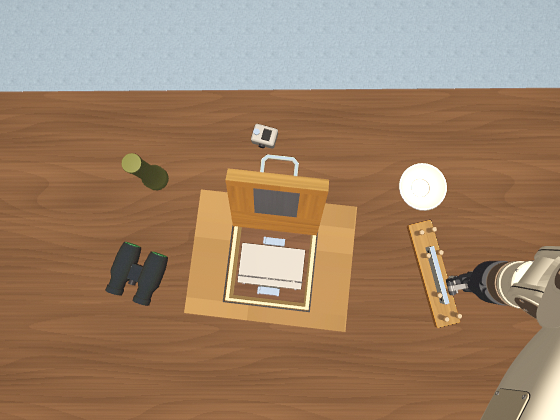

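The wrist view shows the bar's top face from (272,128) to (275,275), running between the pad lines at u=240 and u=313. The pegs are at v≈158 and v≈262. The top view shows the hatch open and the well with both brackets, at about (274,241) and (268,291).

Run:
```python
from h import *
o=bot.get_obs(); im,d,Q=tool_pts('w10',o['eef_pos'],o['tool_rot'])
_,_,c=load('w10')
hsv=cv2.cvtColor(im,cv2.COLOR_RGB2HSV)
m=(im[...,2].astype(int)>im[...,0]+15)&(im[...,2]>120); m[:100]=0;m[300:]=0
n,l,s,ce=cv2.connectedComponentsWithStats(m.astype(np.uint8)); i=1+np.argmax(s[1:,4]); print(s[i])
v,u=np.where(l==i); P=plane(c,u,v,.052)
print('z depth',np.median(Q[l==i][:,2]), 'world z',o['eef_pos'][2]-np.median(Q[l==i][:,2])/1000)
r=cv2.minAreaRect((P[:,:2]*1000).astype(np.float32)); print(r)
ctr=np.r_[np.array(r[0])/1000,.052]; print('tool',R.from_quat(o['tool_rot']).inv().apply(ctr-o['eef_pos'])*1000)
print([ (v,np.round(Q[v,240])) for v in (256,)],[ (v,np.round(Q[v,314])) for v in (256,)])
```

```text
[ 267  128   13  147 1540]
z depth 105.50642640477432 world z 0.05098486933411239
((460.7353515625, -383.70831298828125), (135.22007751464844, 9.493661880493164), 13.182701110839844)
tool [ -4.7788196    1.15669134 104.45904794]
[(256, array([-20.,  -8., -22.]))] [(256, array([ 16., -10., -25.]))]
```

jog_arm(
  jaw=[0.6,0.6,0.6,0.6,0.6,0.6,0.6,0.6],
  linear=[
    [-0.003,-0.001,0.015],
    [-0.003,-0.001,0.035],
    [-0.003,-0.001,0.06],
    [-0.003,-0.001,0.085],
    [-0.003,-0.001,0.1],
    [-0.003,-0.001,0.103],
    [-0.003,-0.001,0.103],
    [-0.003,-0.001,0.103],
  ],
  delta_rot=[
    [0.2,0.3,-0.7],
    [0.2,0.3,-0.7],
    [0.2,0.3,-0.7],
    [0.2,0.3,-0.7],
    [0.2,0.3,-0.7],
    [0.2,0.3,-0.7],
    [0.2,0.3,-0.7],
    [0.2,0.3,-0.7],
  ],
)

```text
clock: 14.48
eef_pos: [0.464, -0.3823, 0.0589]
tool_rot: [0.622, 0.783, 0.001, -0.002]
ft_force: [0.5, -1.1, 0.6]
grip_width: 0.0339
```

Run:
```python
from h import *
st(); snap('wrist','w11'); st()
o=bot.get_obs(); im,d,Q=tool_pts('w11',o['eef_pos'],o['tool_rot']); _,_,c=load('w11')
m=(im[...,2].astype(int)>im[...,0]+15)&(im[...,2]>120)
n,l,s,ce=cv2.connectedComponentsWithStats(m.astype(np.uint8)); i=1+np.argmax(s[1:,4]); print(s[i])
v,u=np.where(l==i); P=plane(c,u,v,.052)
r=cv2.minAreaRect((P[:,:2]*1000).astype(np.float32)); print(r)
ctr=np.r_[np.array(r[0])/1000,.052]; print('tool',R.from_quat(o['tool_rot']).inv().apply(ctr-o['eef_pos'])*1000)
print([ (v,np.round(Q[v,240])) for v in (256,)],[ (v,np.round(Q[v,314])) for v in (256,)],np.median(Q[l==i][:,2]))
```

```text
t 14.48 pos [ 464.  -382.3   58.9] loc [   9.3 -402.5   58.9] xyaw 103.05 z [-0.003  0.004 -1.   ] F [ 0.5 -1.1  0.6] w 33.9 q [-0.69  0.55  0.04  1.06  0.   -0.92]
t 14.53 pos [ 464.3 -382.7   59.5] loc [   9.6 -402.9   59.5] xyaw 103.05 z [-0.002  0.003 -1.   ] F [-0.2 -0.   0.5] w 34.3 q [-0.69  0.55  0.04  1.06  0.   -0.92]
[ 270  124   19  223 3658]
((461.67706298828125, -382.8858642578125), (136.33660888671875, 9.640951156616211), 12.781982421875)
tool [ 0.40847542 -2.54505467  7.46368122]
[(256, array([-18., -10., -20.]))] [(256, array([ 17., -11., -22.]))] 8.472762402627648
```

View pics/w11.png

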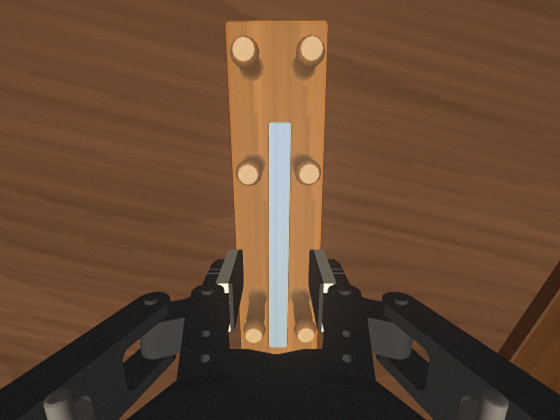

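jog_arm(
  jaw=[0.6,0.6,0.6,0.6,0.6,0.6,0.6,0.6],
  linear=[
    [0.001,-0.002,0.004],
    [0.001,-0.0045,0.01],
    [0.001,-0.0045,0.016],
    [0.001,-0.0045,0.022],
    [0.001,-0.0045,0.028],
    [0.001,-0.0045,0.034],
    [0.001,-0.0045,0.035],
    [0.001,-0.0045,0.035],
  ],
  delta_rot=[
    [0,0,0],
    [0,0,0],
    [0,0,0],
    [0,0,0],
    [0,0,0],
    [0,0,0],
    [0,0,0],
    [0,0,0],
  ],
)

```text
clock: 15.2
eef_pos: [0.4575, -0.3818, 0.0219]
tool_rot: [0.622, 0.783, 0.001, -0.004]
ft_force: [0.5, -0.6, -0.0]
grip_width: 0.0344
```

jog_arm(
  jaw=[0.8,0.8,1,1,1,1,1,1],
  linear=[
    [0,0,0],
    [0,0,0],
    [0,0,0],
    [0,0,0],
    [0,0,0],
    [0,0,0],
    [0,0,0],
    [0,0,0],
  ],
  delta_rot=[
    [0,0,0],
    [0,0,0],
    [0,0,0],
    [0,0,0],
    [0,0,0],
    [0,0,0],
    [0,0,0],
    [0,0,0],
  ],
)

```text
clock: 15.87
eef_pos: [0.4584, -0.3825, 0.0234]
tool_rot: [0.622, 0.783, 0.001, -0.003]
ft_force: [0.1, 0.1, 3.4]
grip_width: 0.0102
```

Run:
```python
from h import *
st(); snap('wrist','w12'); st()
```

```text
t 15.87 pos [ 458.4 -382.5   23.4] loc [   3.7 -403.4   23.4] xyaw 103.02 z [-0.004  0.004 -1.   ] F [0.1 0.1 3.4] w 10.2 q [-0.7   0.58 -0.01  0.98  0.   -0.92]
t 15.92 pos [ 458.3 -382.5   23.4] loc [   3.6 -403.4   23.4] xyaw 103.01 z [-0.004  0.004 -1.   ] F [0.1 0.3 4.4] w 10.7 q [-0.7   0.58 -0.01  0.98  0.   -0.92]
```

View pics/w12.png

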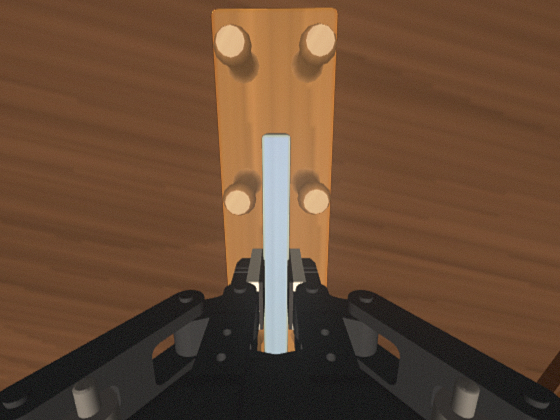

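Bar gripped. I'll lift it clear of the pegs.

jog_arm(
  jaw=[1,1,1,1,1,1,1,1],
  linear=[
    [0,0,-0.008],
    [0,0,-0.025],
    [0,0,-0.045],
    [0,0,-0.065],
    [0,0,-0.09],
    [0,0,-0.115],
    [0,0,-0.135],
    [0,0,-0.15],
  ],
  delta_rot=[
    [0,0,0],
    [0,0,0],
    [0,0,0],
    [0,0,0],
    [0,0,0],
    [0,0,0],
    [0,0,0],
    [0,0,0],
  ],
)

```text
clock: 16.58
eef_pos: [0.4585, -0.3829, 0.1742]
tool_rot: [0.622, 0.783, 0.001, -0.003]
ft_force: [-0.4, 0.3, -4.2]
grip_width: 0.0106
```

Run:
```python
from h import *
st(); go(L2W([-.016,-.150,.172]),down(83.34));
```

```text
t 16.58 pos [ 458.5 -382.9  174.2] loc [   3.9 -403.7  174.2] xyaw 103.02 z [-0.005  0.005 -1.   ] F [-0.4  0.3 -4.2] w 10.6 q [-0.7   0.46  0.2   1.32  0.   -0.92]
lin(mm) [245.6  66.7   3.5] rot [-0.2 -0.3 19.7]
```

jog_arm(
  jaw=[1,1,1,1,1,1,1,1],
  linear=[
    [0.02,0.005,0],
    [0.055,0.015,0],
    [0.095,0.026,0],
    [0.135,0.037,0],
    [0.175,0.048,0],
    [0.21,0.058,0],
    [0.235,0.064,0],
    [0.2455,0.067,0],
  ],
  delta_rot=[
    [0,0,2],
    [0,0,5],
    [0,0,8],
    [0,0,11],
    [0,0,14],
    [0,0,17],
    [-0.2,-0.3,19],
    [-0.2,-0.3,19.7],
  ],
)

```text
clock: 17.25
eef_pos: [0.467, -0.1247, 0.1733]
tool_rot: [0.746, 0.666, -0.001, -0.002]
ft_force: [-0.3, -1.3, -4.1]
grip_width: 0.0107
```

Run:
```python
from h import *
st(); snap('wrist','w13'); snap('top','t13'); st(); go(L2W([-.016,-.150,.172]),down(83.34)); 
o=bot.get_obs(); im,d,Q=tool_pts('w13',o['eef_pos'],o['tool_rot'])
m=(im[...,2].astype(int)>im[...,0]+15)&(im[...,2]>120)&(d<.25)
n,l,s,ce=cv2.connectedComponentsWithStats(m.astype(np.uint8)); i=1+np.argmax(s[1:,4]); print(s[i])
q=Q[l==i]; print(np.percentile(q,[1,50,99],axis=0))
```

```text
t 17.25 pos [ 467.  -124.7  173.3] loc [ -17.6 -146.3  173.3] xyaw 83.47 z [-0.004  0.002 -1.   ] F [-0.3 -1.3 -4.1] w 10.7 q [-0.26  0.24 -0.12  1.21  0.   -0.15]
t 17.35 pos [ 467.6 -126.3  173.5] loc [ -16.8 -147.8  173.5] xyaw 83.54 z [-0.003  0.001 -1.   ] F [ 0.2 -1.2 -4.5] w 10.7 q [-0.26  0.24 -0.12  1.21  0.   -0.15]
lin(mm) [-2.2  0.8  1.5] rot [-0.2 -0.   0.2]
[ 264  137   24  217 4532]
[[ -4.76429134 -64.75828262 -28.9298024 ]
 [ -0.19092337 -21.27487746 -27.46368253]
 [  4.59524855  38.93895877 -26.11113767]]
```

View pics/t13.png

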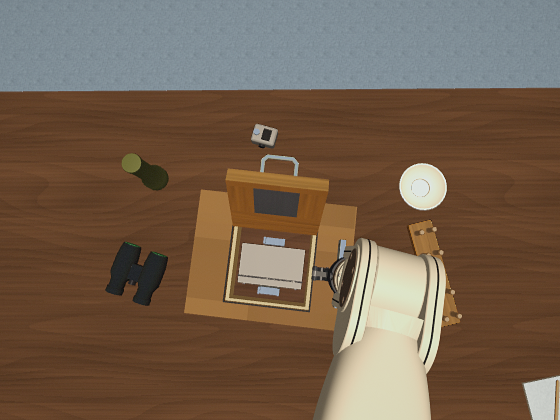

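View pics/w13.png

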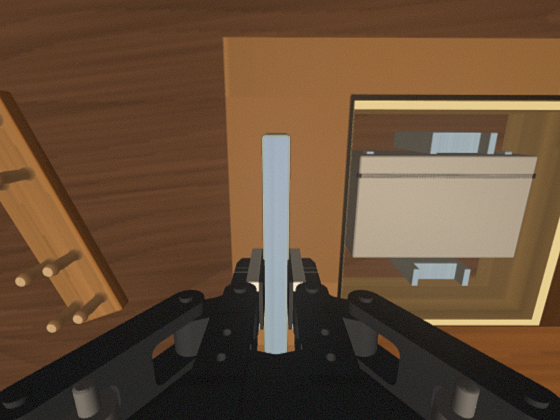

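jog_arm(
  jaw=[1,1,1,1,1,1,1,1],
  linear=[
    [-0.001,0,0.01],
    [-0.001,0,0.02],
    [-0.001,0,0.03],
    [-0.001,0,0.038],
    [-0.001,0,0.043],
    [-0.001,0,0.046],
    [-0.001,0,0.048],
    [-0.001,0,0.049],
  ],
  delta_rot=[
    [-0.2,0,0.1],
    [-0.2,0,0.1],
    [-0.2,0,0.1],
    [-0.2,0,0.1],
    [-0.2,0,0.1],
    [-0.2,0,0.1],
    [-0.2,0,0.1],
    [-0.2,0,0.1],
  ],
)

```text
clock: 18.02
eef_pos: [0.4686, -0.1299, 0.1248]
tool_rot: [0.748, 0.664, 0.001, 0.001]
ft_force: [0.5, 0.3, -3.3]
grip_width: 0.0106
```

Run:
```python
from h import *
st()
```

```text
t 18.02 pos [ 468.6 -129.9  124.8] loc [ -15.5 -151.3  124.8] xyaw 83.2 z [ 0.002 -0.    -1.   ] F [ 0.5  0.3 -3.3] w 10.6 q [-0.27  0.28 -0.21  1.09  0.   -0.15]
```

jog_arm(
  jaw=[1,1,1,1,1,1,1,1],
  linear=[
    [0,0,0.0005],
    [0,0,0.001],
    [0,0,0.0015],
    [0,0,0.002],
    [0,0,0.0025],
    [0,0,0.003],
    [0,0,0.003],
    [0,0,0.003],
  ],
  delta_rot=[
    [0,0,0],
    [0,0,0],
    [0,0,0],
    [0,0,0],
    [0,0,0],
    [0,0,0],
    [0,0,0],
    [0,0,0],
  ],
)

```text
clock: 18.68
eef_pos: [0.4686, -0.1297, 0.1221]
tool_rot: [0.748, 0.664, 0.001, 0.001]
ft_force: [-0.5, 0.0, -4.3]
grip_width: 0.0105
```

Run:
```python
from h import *
st()
```

```text
t 18.68 pos [ 468.6 -129.7  122.1] loc [ -15.5 -151.1  122.1] xyaw 83.22 z [ 0.003 -0.    -1.   ] F [-0.5  0.  -4.3] w 10.5 q [-0.27  0.28 -0.21  1.08  0.   -0.15]
```

jog_arm(
  jaw=[1,1,1,1,1,1,1,1],
  linear=[
    [0,0,0.0005],
    [0,0,0.001],
    [0,0,0.0015],
    [0,0,0.002],
    [0,0,0.0025],
    [0,0,0.003],
    [0,0,0.0035],
    [0,0,0.0035],
  ],
  delta_rot=[
    [0,0,0],
    [0,0,0],
    [0,0,0],
    [0,0,0],
    [0,0,0],
    [0,0,0],
    [0,0,0],
    [0,0,0],
  ],
)

```text
clock: 19.35
eef_pos: [0.4689, -0.1297, 0.1213]
tool_rot: [0.748, 0.664, 0.002, 0.002]
ft_force: [-4.4, 2.3, 13.8]
grip_width: 0.0102
```

Run:
```python
from h import *
st()
```

```text
t 19.35 pos [ 468.9 -129.7  121.3] loc [ -15.2 -151.1  121.3] xyaw 83.22 z [ 0.005 -0.001 -1.   ] F [-4.4  2.3 13.8] w 10.2 q [-0.27  0.28 -0.21  1.07  0.   -0.15]
```

jog_arm(
  jaw=[0.8,0.6,0.4,0.3,0.3,0.3,0.3,0.3],
  linear=[
    [0,0,-0.002],
    [0,0,-0.002],
    [0,0,-0.002],
    [0,0,-0.002],
    [0,0,-0.002],
    [0,0,-0.002],
    [0,0,-0.002],
    [0,0,-0.002],
  ],
  delta_rot=[
    [0,0,0],
    [0,0,0],
    [0,0,0],
    [0,0,0],
    [0,0,0],
    [0,0,0],
    [0,0,0],
    [0,0,0],
  ],
)

```text
clock: 20.02
eef_pos: [0.4686, -0.1297, 0.1204]
tool_rot: [0.748, 0.664, 0.001, 0.001]
ft_force: [0.2, -0.0, 0.3]
grip_width: 0.0597
```

Run:
```python
from h import *
st(); snap('wrist','w14'); st()
o=bot.get_obs(); im,d,Q=tool_pts('w14',o['eef_pos'],o['tool_rot'])
m=(im[...,2].astype(int)>im[...,0]+15)&(im[...,2]>120)&(d<.25)
n,l,s,ce=cv2.connectedComponentsWithStats(m.astype(np.uint8)); i=1+np.argmax(s[1:,4]); print(s[i])
q=Q[l==i]; print(np.percentile(q,[1,50,99],axis=0))
for v in range(240,300,8): print(v,[tuple(np.round(Q[v,u]).astype(int)) for u in (195,205,215,335,345,355)])
```

```text
t 20.02 pos [ 468.6 -129.7  120.4] loc [ -15.5 -151.1  120.4] xyaw 83.21 z [ 0.002 -0.    -1.   ] F [ 0.2 -0.   0.3] w 59.7 q [-0.27  0.28 -0.21  1.08  0.   -0.15]
t 20.07 pos [ 468.6 -129.7  120.5] loc [ -15.5 -151.1  120.5] xyaw 83.21 z [ 0.003 -0.    -1.   ] F [ 0.2 -0.4  0.9] w 59.8 q [-0.27  0.28 -0.21  1.08  0.   -0.15]
[ 264  138   24  216 4520]
[[ -6.11827803 -64.03326041 -30.1942228 ]
 [ -1.34223214 -21.01916853 -28.58440195]
 [  3.14409966  39.29854814 -27.25724054]]
240 [(np.int64(-81), np.int64(39), np.int64(122)), (np.int64(-71), np.int64(39), np.int64(122)), (np.int64(-61), np.int64(39), np.int64(122)), (np.int64(32), np.int64(-8), np.int64(3)), (np.int64(37), np.int64(-8), np.int64(3)), (np.int64(43), np.int64(-8), np.int64(4))]
248 [(np.int64(-81), np.int64(48), np.int64(122)), (np.int64(-71), np.int64(48), np.int64(122)), (np.int64(-62), np.int64(48), np.int64(122)), (np.int64(32), np.int64(-3), np.int64(4)), (np.int64(38), np.int64(-3), np.int64(3)), (np.int64(43), np.int64(-3), np.int64(2))]
256 [(np.int64(-82), np.int64(57), np.int64(122)), (np.int64(-35), np.int6
[... 890 characters left out ...]
.int64(-21)), (np.int64(28), np.int64(5), np.int64(-18)), (np.int64(28), np.int64(-6), np.int64(-38)), (np.int64(30), np.int64(-10), np.int64(-46))]
288 [(np.int64(-32), np.int64(-10), np.int64(-52)), (np.int64(-32), np.int64(-3), np.int64(-40)), (np.int64(-31), np.int64(8), np.int64(-22)), (np.int64(28), np.int64(9), np.int64(-19)), (np.int64(28), np.int64(-3), np.int64(-40)), (np.int64(29), np.int64(-10), np.int64(-52))]
296 [(np.int64(-32), np.int64(-7), np.int64(-53)), (np.int64(-31), np.int64(0), np.int64(-41)), (np.int64(-31), np.int64(12), np.int64(-23)), (np.int64(34), np.int64(28), np.int64(3)), (np.int64(28), np.int64(1), np.int64(-40)), (np.int64(29), np.int64(-7), np.int64(-53))]
```

View pics/w14.png

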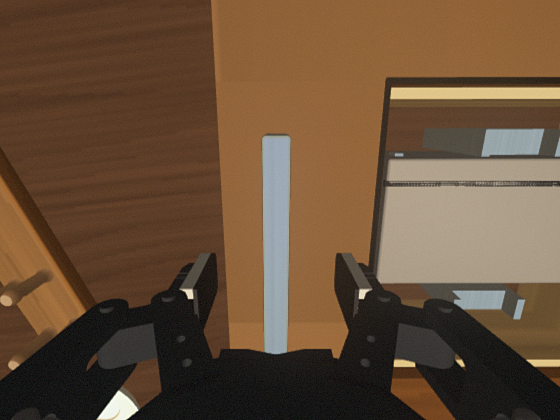

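The bar stands free at u≈276. To topple it, I'll push near its top with the left finger towards the well side.

jog_arm(
  jaw=[0.3,0.3,0.3,0.3,0.3,0.3,0.3,0.3],
  linear=[
    [0.004,0.003,-0.006],
    [0.012,0.003,-0.006],
    [0.02,0.003,-0.006],
    [0.025,0.003,-0.006],
    [0.029,0.003,-0.006],
    [0.033,0.003,-0.006],
    [0.037,0.003,-0.006],
    [0.04,0.003,-0.006],
  ],
  delta_rot=[
    [0,0,0],
    [0,0,0],
    [0,0,0],
    [0,0,0],
    [0,0,0],
    [0,0,0],
    [0,0,0],
    [0,0,0],
  ],
)

```text
clock: 20.73
eef_pos: [0.4762, -0.0897, 0.1265]
tool_rot: [0.748, 0.664, 0.001, 0.001]
ft_force: [0.7, -0.3, 0.2]
grip_width: 0.0596
```

Run:
```python
from h import *
st(); snap('wrist','w15'); st()
o=bot.get_obs(); im,d,Q=tool_pts('w15',o['eef_pos'],o['tool_rot'])
print(np.round(Q[200,230:300:6],0).tolist())
```

```text
t 20.73 pos [476.2 -89.7 126.5] loc [ -12.6 -110.5  126.5] xyaw 83.24 z [ 0.002 -0.    -1.   ] F [ 0.7 -0.3  0.2] w 59.6 q [-0.19  0.27 -0.21  1.09  0.   -0.07]
t 20.78 pos [476.2 -89.4 126.5] loc [ -12.6 -110.2  126.5] xyaw 83.26 z [ 0.002  0.    -1.   ] F [-0.1  0.2 -0.4] w 59.6 q [-0.19  0.27 -0.21  1.09  0.   -0.07]
[[-25.0, -32.0, -3.0], [-22.0, -32.0, -3.0], [-19.0, -32.0, -1.0], [-16.0, -32.0, -2.0], [-13.0, -32.0, -2.0], [-10.0, -32.0, -3.0], [-7.0, -32.0, -2.0], [-4.0, -29.0, 10.0], [-0.0, -29.0, 9.0], [3.0, -29.0, 9.0], [6.0, -29.0, 9.0], [10.0, -29.0, 11.0]]
```

View pics/w15.png

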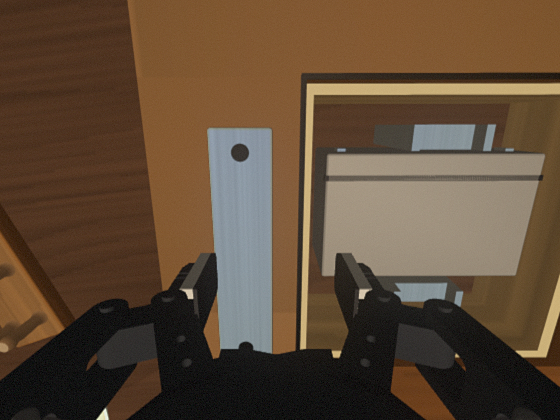

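The bar lies flat on the strip, with its top face at u from 208 to 272 and end holes at (240,152) and (247,347). I'll measure its pose for the regrasp.

```bash
cat >> h.py <<'E'
def barpose(fn,z,sel=None):
    o=bot.get_obs(); im,d,Q=tool_pts(fn,o['eef_pos'],o['tool_rot']); _,_,c=load(fn)
    m=((im[...,2].astype(int)>im[...,0]+15)&(im[...,2]>110)).astype(np.uint8)
    if sel is not None: m[:,sel:]=0
    n,l,s,ce=cv2.connectedComponentsWithStats(m); i=1+np.argmax(s[1:,4]); print(s[i])
    v,u=np.where(l==i); P=R.from_quat(o['tool_rot']).inv().apply(plane(c,u,v,z)-o['eef_pos'])[:,:2]*1000
    r=cv2.minAreaRect(P.astype(np.float32)); print('rect tool',r)
    for y in range(-70,75,10):
        k=abs(P[:,1]-y)<1.5
        if k.sum()>3: print(y,P[k,0].min().round(1),P[k,0].max().round(1))
    print('ymin/max',P[:,1].min(),P[:,1].max())
    print('z',np.median(Q[l==i][:,2]))
    return P
E
python3 - <<'E'
from h import *
barpose('w15',.130,300)
E
```

```text
[  209   130    61   223 11449]
rect tool ((-19.95205307006836, -2.6553955078125), (29.233169555664062, 129.21058654785156), 0.34710994362831116)
-60 -33.9 -5.0
-50 -34.0 -5.0
-40 -34.1 -5.1
-30 -34.2 -5.2
-20 -34.3 -5.2
-10 -34.3 -5.3
0 -33.8 -5.3
10 -33.7 -5.4
20 -34.2 -5.5
30 -34.2 -5.5
40 -34.2 -5.6
50 -34.1 -5.6
60 -33.9 -5.7
ymin/max -67.17095285563401 62.0336286388253
z -2.5247947003770093
```

jog_arm(
  jaw=[0.3,0.3,0.35,0.4,0.45,0.45,0.45,0.45],
  linear=[
    [-0.006,0,-0.003],
    [-0.012,0,-0.003],
    [-0.018,0,-0.003],
    [-0.018,0,-0.003],
    [-0.018,0,0.002],
    [-0.018,0,0.007],
    [-0.018,0,0.01],
    [-0.018,0,0.01],
  ],
  delta_rot=[
    [0,0,0.3],
    [0,0,0.3],
    [0,0,0.3],
    [0,0,0.3],
    [0,0,0.3],
    [0,0,0.3],
    [0,0,0.3],
    [0,0,0.3],
  ],
)

```text
clock: 21.45
eef_pos: [0.4732, -0.1079, 0.1153]
tool_rot: [0.749, 0.662, 0.0, 0.0]
ft_force: [-0.7, 0.1, 0.8]
grip_width: 0.0468
```

Run:
```python
from h import *
st(); snap('wrist','w16'); st(); barpose('w16',.130,350)
o=bot.get_obs(); im,d,Q=tool_pts('w16',o['eef_pos'],o['tool_rot'])
for v in range(246,300,6): print(v,[tuple(np.round(Q[v,u]).astype(int)) for u in (218,222,226,230,326,330,334)])
```

```text
t 21.45 pos [ 473.2 -107.9  115.3] loc [ -13.4 -129.   115.3] xyaw 82.92 z [ 0.  0. -1.] F [-0.7  0.1  0.8] w 46.8 q [-0.22  0.29 -0.22  1.07  0.   -0.1 ]
t 21.5 pos [ 473.5 -108.   115.8] loc [ -13.1 -129.   115.8] xyaw 82.92 z [ 0.001  0.    -1.   ] F [ 0.3 -0.1  0.3] w 47.2 q [-0.22  0.28 -0.22  1.07  0.   -0.1 ]
[  244   132    65   222 12633]
rect tool ((-1.206395149230957, -7.075950622558594), (119.34996032714844, 29.471406936645508), 89.83360290527344)
-60 -15.9 13.2
-50 -15.7 13.1
-40 -16.0 13.4
-30 -15.8 13.2
-20 -15.6 13.5
-10 -15.8 13.3
0 -15.6 13.5
10 -15.8 13.3
20 -15.6 13.5
30 -15.3 13.3
40 -15.5 13.5
50 -15.1 13.2
ymin/max -66.7164457188803 52.594542180406144
z -13.179824659840598
246 [(np.int64(-33), np.int64(-7), np.int64(-2)), (np.int64(-31), np.int64(-6), np.int64(-1)), (np.int64(-28), np.int64(-6), np.int64(-2)), (np.int64(-26), np.int64(-6), np.int64(0)), (np.int64(26), np.int64(-6), np.int64(-1)), (np.int64(28), np.int64(-6), np.int64(-1)), (np.int64(30), np.int64(-7), np.int64(-2))]
252 [(np.int64(-30), np.int64(-10), np.int64(-17)), (np.int64(-28), np.int64(-1
[... 1813 characters left out ...]
np.int64(-38)), (np.int64(22), np.int64(-9), np.int64(-45))]
288 [(np.int64(-25), np.int64(-6), np.int64(-44)), (np.int64(-25), np.int64(0), np.int64(-35)), (np.int64(-25), np.int64(5), np.int64(-26)), (np.int64(-25), np.int64(11), np.int64(-16)), (np.int64(22), np.int64(3), np.int64(-29)), (np.int64(22), np.int64(-2), np.int64(-38)), (np.int64(22), np.int64(-8), np.int64(-47))]
294 [(np.int64(-25), np.int64(-3), np.int64(-44)), (np.int64(-25), np.int64(2), np.int64(-37)), (np.int64(-25), np.int64(7), np.int64(-28)), (np.int64(-28), np.int64(23), np.int64(-1)), (np.int64(22), np.int64(5), np.int64(-30)), (np.int64(22), np.int64(0), np.int64(-39)), (np.int64(22), np.int64(-5), np.int64(-47))]
```

View pics/w16.png

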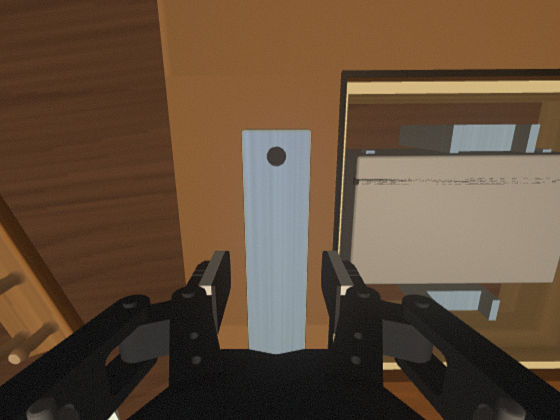

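jog_arm(
  jaw=[0.45,0.45,0.45,0.5,0.6,0.8,1,1],
  linear=[
    [0,0,0.003],
    [0,0,0.006],
    [0,0,0.007],
    [0,0,0.007],
    [0,0,0.007],
    [0,0,0.007],
    [0,0,0.007],
    [0,0,0.007],
  ],
  delta_rot=[
    [0,0,0],
    [0,0,0],
    [0,0,0],
    [0,0,0],
    [0,0,0],
    [0,0,0],
    [0,0,0],
    [0,0,0],
  ],
)

```text
clock: 22.17
eef_pos: [0.4743, -0.1081, 0.11]
tool_rot: [0.749, 0.662, 0.001, 0.001]
ft_force: [-0.7, 2.0, 3.4]
grip_width: 0.0299
```

jog_arm(
  jaw=[1,1,1,1,1,1,1,1],
  linear=[
    [0,0,0],
    [0,0,0],
    [0,0,0],
    [0,0,-0.005],
    [0,0,-0.015],
    [0,0,-0.025],
    [0,0,-0.035],
    [0,0,-0.04],
  ],
  delta_rot=[
    [0,0,0],
    [0,0,0],
    [0,0,0],
    [0,0,0],
    [0,0,0],
    [0,0,0],
    [0,0,0],
    [0,0,0],
  ],
)

```text
clock: 22.83
eef_pos: [0.475, -0.1085, 0.1515]
tool_rot: [0.749, 0.662, 0.002, 0.002]
ft_force: [0.6, -0.3, -3.8]
grip_width: 0.0302
```

Run:
```python
from h import *
st(); snap('wrist','w17'); st(); o=bot.get_obs(); barpose('w17',o['eef_pos'][2]+.0135+.007,350)
im,d,Q=tool_pts('w17',o['eef_pos'],o['tool_rot'])
for v in range(246,300,6): print(v,[tuple(np.round(Q[v,u]).astype(int)) for u in (236,240,310,314)])
```

```text
t 22.83 pos [ 475.  -108.5  151.5] loc [ -11.6 -129.3  151.5] xyaw 82.91 z [ 0.005 -0.001 -1.   ] F [ 0.6 -0.3 -3.8] w 30.2 q [-0.22  0.25 -0.16  1.15  0.   -0.1 ]
t 22.88 pos [ 475.5 -108.6  152.1] loc [ -11.1 -129.4  152.1] xyaw 82.91 z [ 0.006 -0.001 -1.   ] F [ 0.6 -0.2 -3.6] w 29.9 q [-0.22  0.25 -0.16  1.15  0.   -0.1 ]
[  241   130    69   224 13273]
rect tool ((-1.4741020202636719, -10.54315185546875), (114.77031707763672, 29.166196823120117), 89.84803009033203)
-60 -16.0 12.6
-50 -15.9 12.9
-40 -15.8 12.8
-30 -16.0 13.1
-20 -15.9 12.9
-10 -15.7 12.7
0 -15.9 13.0
10 -15.7 12.8
20 -16.0 13.0
30 -15.7 12.8
40 -15.5 13.0
ymin/max -67.90155848686703 46.83891795148937
z -18.41296176931858
246 [(np.int64(-28), np.int64(9), np.int64(36)), (np.int64(-25), np.int64(9), np.int64(35)), (np.int64(22), np.int64(8), np.int64(34)), (np.int64(25), np.int64(9), np.int64(35))]
252 [(np.int64(-21), np.int64(-11), np.int64(-19)), (np.int64(-19), np.int64(-10), np.int64(-17)), (np.int64(15), np.int64(-11), np.int64(-19)), (np.int64(17), np.int64(-10), np.int64(-17))]
258 [(np.int64(-20), np.int64
[... 593 characters left out ...]
, (np.int64(-17), np.int64(-8), np.int64(-38)), (np.int64(13), np.int64(-7), np.int64(-36)), (np.int64(14), np.int64(-10), np.int64(-41))]
282 [(np.int64(-17), np.int64(-10), np.int64(-47)), (np.int64(-17), np.int64(-6), np.int64(-39)), (np.int64(13), np.int64(-5), np.int64(-37)), (np.int64(14), np.int64(-10), np.int64(-47))]
288 [(np.int64(-17), np.int64(-8), np.int64(-48)), (np.int64(-17), np.int64(-3), np.int64(-40)), (np.int64(14), np.int64(-2), np.int64(-36)), (np.int64(14), np.int64(-8), np.int64(-48))]
294 [(np.int64(-17), np.int64(-5), np.int64(-47)), (np.int64(-16), np.int64(-1), np.int64(-41)), (np.int64(14), np.int64(1), np.int64(-37)), (np.int64(14), np.int64(-6), np.int64(-48))]
```

View pics/w17.png

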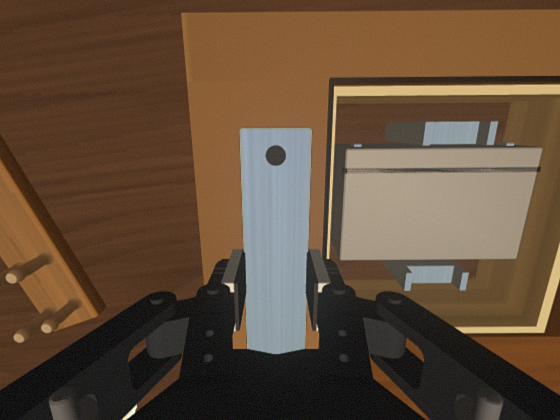

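Run:
```python
from h import *
im,d,c=load('t10'); P=pts(c,d)
m=((im[...,2].astype(int)>im[...,0]+15)&(im[...,2]>120)).astype(np.uint8); m[:225]=0;m[310:]=0;m[:,:225]=0;m[:,325:]=0
n,l,s,ce=cv2.connectedComponentsWithStats(m)
for i in range(1,n):
    if s[i,4]>20:
        v,u=np.where(l==i); z=np.median(P[l==i][:,2]); q=W2L(plane(c,u,v,.077))
        print(s[i],z,np.round(q.min(0)*1000,1),np.round(q.max(0)*1000,1),cv2.minAreaRect((q[:,:2]*1000).astype(np.float32)))
x=cv2.resize(im[220:320,215:335,::-1],None,fx=6,fy=6,interpolation=cv2.INTER_NEAREST); cv2.imwrite('pics/t10c.png',x)
# from wrist w17
o=bot.get_obs(); im,d,c=load('w17'); P=pts(c,d)
m=((im[...,2].astype(int)>im[...,0]+15)&(im[...,2]>110)).astype(np.uint8); m[:,:370]=0
n,l,s,ce=cv2.connectedComponentsWithStats(m)
for i in range(1,n):
    if s[i,4]>40:
        v,u=np.where(l==i); z=np.median(P[l==i][:,2]); q=W2L(plane(c,u,v,.077)); print('w',s[i],z,np.round(q.min(0)*1000,1),np.round(q.max(0)*1000,1))
```

```text
[225 226  91  84 682] 0.0922333916374748 [-106.6  -96.9   77. ] [66.9 97.8 77. ] ((-19.87549591064453, 0.492523193359375), (173.38946533203125, 194.72193908691406), 0.044876862317323685)
[263 237  22   9 141] 0.07808934299977 [ 34.  -24.5  77. ] [49.7 25.4 77. ] ((41.86479949951172, 0.43079566955566406), (15.639440536499023, 49.87311553955078), 0.14638616144657135)
[239 243  66  38 462] 0.07328593958606566 [-42.9 -74.1  77. ] [29.6 73.6 77. ] ((-6.635688781738281, -0.23284912109375), (72.5128173828125, 147.7637939453125), 0.031029459089040756)
[238 276  63  13 191] 0.07350463353368852 [-61.6 -73.4  77. ] [-45.9  73.7  77. ] ((-53.9186897277832, 0.14812469482421875), (15.53588581085205, 146.9783935546875), 0.2950330376625061)
[257 287  22   9 145] 0.07767736577160311 [-82.6 -24.2  77. ] [-66.3  25.2  77. ] ((-74.32733917236328, 0.5946426391601562), (16.121814727783203, 49.442909240722656), 0.6484593152999878)
w [ 423  122   56   23 1003] 0.07619729535576003 [-82.  -21.1  77. ] [-66.4  17.5  77. ]
w [487 122  11  23 114] 0.08816861851403532 [-81.7  26.4  77. ] [-66.  31.  77.]
w [405 266  48  24 420] 0.07615671345405313 [ 33.7 -20.8  77. ] [55.2 17.3 77. ]
w [460 273   8  17  77] 0.08803680584013451 [40.3 26.5 77. ] [55.6 30.9 77. ]
```

View pics/t10c.png

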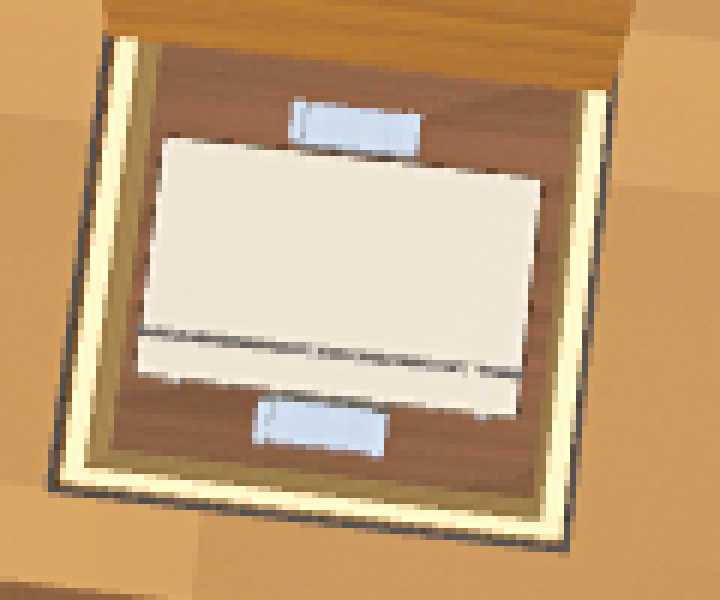

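Brackets from the top view sit at locker x=41.9 and −74.3, y≈0.5, so the midpoint is −16.2, matching the seat. I'll carry the bar over the seat.

Run:
```python
from h import *
st(); go(L2W([-.0175,.0005,.155]),down(83.34))
```

```text
t 22.88 pos [ 475.5 -108.6  152.1] loc [ -11.1 -129.4  152.1] xyaw 82.91 z [ 0.006 -0.001 -1.   ] F [ 0.6 -0.2 -3.6] w 29.9 q [-0.22  0.25 -0.16  1.15  0.   -0.1 ]
lin(mm) [129.8  -7.4  -3.1] rot [ 0.4  0.  -0.4]
```

jog_arm(
  jaw=[1,1,1,1,1,1,1,1],
  linear=[
    [0.01,-0.001,-0.003],
    [0.03,-0.002,-0.003],
    [0.055,-0.003,-0.003],
    [0.08,-0.005,-0.003],
    [0.1,-0.006,-0.003],
    [0.118,-0.007,-0.003],
    [0.127,-0.007,-0.003],
    [0.13,-0.007,-0.003],
  ],
  delta_rot=[
    [0.2,0,-0.4],
    [0.3,0,-0.4],
    [0.3,0,-0.4],
    [0.3,0,-0.4],
    [0.3,0,-0.4],
    [0.3,0,-0.4],
    [0.3,0,-0.4],
    [0.3,0,-0.4],
  ],
)

```text
clock: 23.55
eef_pos: [0.483, 0.0234, 0.1524]
tool_rot: [0.746, 0.666, -0.001, -0.001]
ft_force: [0.6, -0.3, -4.2]
grip_width: 0.03
```

jog_arm(
  jaw=[1,1,1,1,1,1,1,1],
  linear=[
    [0,0,0],
    [0,0,0],
    [0,0,0],
    [0,0,0],
    [0,0,0],
    [0,0,0],
    [0,0,0],
    [0,0,0],
  ],
  delta_rot=[
    [0,0,0],
    [0,0,0],
    [0,0,0],
    [0,0,0],
    [0,0,0],
    [0,0,0],
    [0,0,0],
    [0,0,0],
  ],
)

```text
clock: 24.22
eef_pos: [0.4832, 0.0214, 0.1526]
tool_rot: [0.747, 0.665, -0.001, -0.001]
ft_force: [0.9, 0.1, -3.4]
grip_width: 0.0301
```

Run:
```python
from h import *
st(); snap('wrist','w18'); st()
```

```text
t 24.22 pos [483.2  21.4 152.6] loc [-18.5   0.7 152.6] xyaw 83.29 z [-0.002  0.    -1.   ] F [ 0.9  0.1 -3.4] w 30.1 q [ 0.04  0.25 -0.16  1.16  0.    0.16]
t 24.27 pos [483.2  21.5 152.6] loc [-18.5   0.8 152.6] xyaw 83.3 z [-0.002  0.    -1.   ] F [-0.7 -0.7 -4.3] w 29.8 q [ 0.04  0.25 -0.16  1.16  0.    0.16]
```

View pics/w18.png

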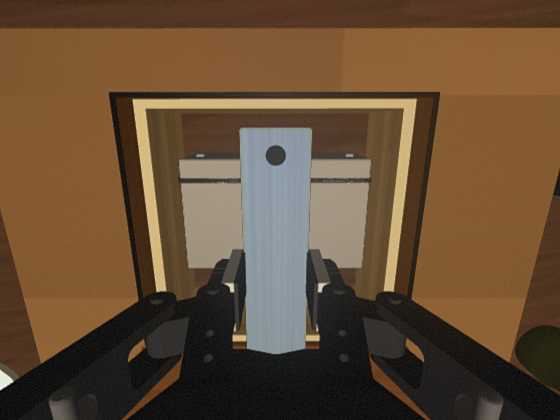

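The bar sits centrally over the well. The well edges are at u≈137 and u≈415, the battery edges at u≈181 and 369, and the bar runs from u=241 to 311. I'll measure the lateral error from these edges.

Run:
```python
from h import *
o=bot.get_obs(); T=R.from_quat(o['tool_rot']); im,d,c=load('w18'); P=pts(c,d)
def tl(u,v,z): return np.round(T.inv().apply(plane(c,np.array(u,float),np.array(v,float),z)-o['eef_pos'])*1000,1)
g=cv2.cvtColor(im,cv2.COLOR_RGB2GRAY).astype(int)
for v in (215,240):
    print(v,'batt cols',[u for u in range(150,240) if abs(g[v,u+1]-g[v,u-1])>35],[u for u in range(312,440) if abs(g[v,u+1]-g[v,u-1])>35])
for v in (120,):
    print(v,[u for u in range(90,240) if abs(g[v,u+1]-g[v,u-1])>35],[u for u in range(312,460) if abs(g[v,u+1]-g[v,u-1])>35])
for u in (200,275,340):
    print('col',u,[v for v in range(80,300) if abs(g[v+1,u]-g[v-1,u])>35])
```

```text
215 batt cols [156, 157, 158, 183, 184] [365, 366, 391, 392, 402, 403, 422, 423]
240 batt cols [150, 159, 160, 161, 185, 186] [363, 364, 388, 389, 399, 400, 419, 420]
120 [112, 113, 134, 135, 146, 147] [401, 402, 403, 413, 414, 415, 436]
col 200 [91, 92, 97, 98, 99, 107, 108, 109, 153, 154, 156, 157, 158, 159, 160, 177, 178, 179, 182, 183, 267, 268]
col 275 [91, 92, 97, 98, 99, 107, 108, 109, 127, 128, 144, 145, 146, 165, 166]
col 340 [91, 92, 97, 98, 99, 107, 108, 109, 158, 159, 160, 177, 178, 182, 183, 267, 268]
```

Run:
```python
from h import *
o=bot.get_obs(); T=R.from_quat(o['tool_rot']); im,d,c=load('w18')
def tl(u,v,z): return np.round(T.inv().apply(plane(c,np.array(u,float),np.array(v,float),z)-o['eef_pos'])*1000,1)
print('batt sides',tl([185.5,363.5,183.5,365.5],[240,240,215,215],.073)[:,0])
print('batt x ends',tl([200,200,340,340],[158.5,267.5,159,267.5],.073)[:,1])
print('outer hole',tl([112.5,436],[120,120],.118)[:,0], 'top near edge',tl([200,340],[91.5,91.5],.118)[:,1])
bz=o['eef_pos'][2]+.0184
print('bar', tl([275,275],[127.5,127.5],bz)[:,1]); barpose('w18',bz)
```

```text
batt sides [-76.6  71.8 -76.4  71.6]
batt x ends [-44.7  47.7 -44.4  47.7]
outer hole [-99.6  94.9] top near edge [-88.4 -88.4]
bar [-68.4 -68.4]
[  241   130    69   224 13235]
rect tool ((-1.576045036315918, -9.004878997802734), (116.82604217529297, 29.8027286529541), 89.76567077636719)
-60 -16.5 12.8
-50 -16.3 13.1
-40 -16.6 12.9
-30 -16.4 13.2
-20 -16.3 13.0
-10 -16.5 12.8
0 -16.3 13.1
10 -16.1 12.9
20 -16.3 13.1
30 -16.1 12.9
40 -16.3 13.1
50 -6.2 3.0
ymin/max -67.36531964633676 49.40095628011505
z -18.991046640198476
```

jog_arm(
  jaw=[1,1,1,1,1,1,1,1],
  linear=[
    [-0.0007,0,0.006],
    [-0.0007,0,0.016],
    [-0.0007,0,0.027],
    [-0.0007,0,0.038],
    [-0.0007,0,0.047],
    [-0.0007,0,0.053],
    [-0.0007,0,0.057],
    [-0.0007,0,0.058],
  ],
  delta_rot=[
    [0,0,0],
    [0,0,0],
    [0,0,0],
    [0,0,0],
    [0,0,0],
    [0,0,0],
    [0,0,0],
    [0,0,0],
  ],
)

```text
clock: 24.93
eef_pos: [0.4825, 0.021, 0.0938]
tool_rot: [0.747, 0.665, -0.001, -0.001]
ft_force: [0.3, -0.6, -3.9]
grip_width: 0.03
```

Run:
```python
from h import *
st(); snap('wrist','w19'); st()
```

```text
t 24.93 pos [482.5  21.   93.8] loc [-19.2   0.2  93.8] xyaw 83.32 z [-0.004  0.    -1.   ] F [ 0.3 -0.6 -3.9] w 30.0 q [ 0.04  0.31 -0.25  1.01  0.    0.16]
t 24.98 pos [482.7  21.   94.1] loc [-18.9   0.2  94.1] xyaw 83.32 z [-0.003  0.    -1.   ] F [ 0.5 -0.7 -4.1] w 29.8 q [ 0.04  0.31 -0.25  1.02  0.    0.16]
```

View pics/w19.png

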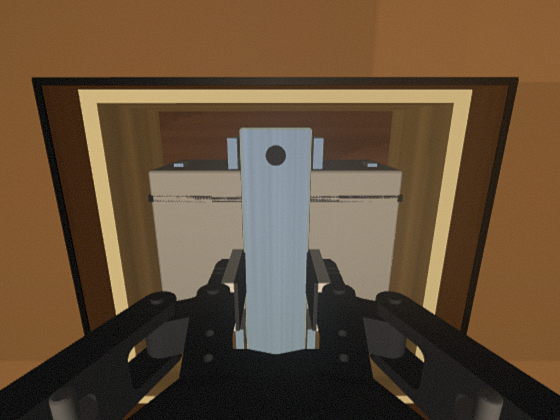

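The bracket cheeks, at u from 228 to 239 and 313 to 323, are symmetric about the bar (u from 241 to 311). Lowering on.

jog_arm(
  jaw=[1,1,1,1,1,1,1,1],
  linear=[
    [0,0,0.002],
    [0,0,0.005],
    [0,0,0.008],
    [0,0,0.011],
    [0,0,0.014],
    [0,0,0.017],
    [0,0,0.019],
    [0,0,0.02],
  ],
  delta_rot=[
    [0,0,0],
    [0,0,0],
    [0,0,0],
    [0,0,0],
    [0,0,0],
    [0,0,0],
    [0,0,0],
    [0,0,0],
  ],
)

```text
clock: 25.65
eef_pos: [0.4826, 0.021, 0.0741]
tool_rot: [0.747, 0.665, -0.001, -0.001]
ft_force: [0.3, 0.2, -4.2]
grip_width: 0.0297
```

Run:
```python
from h import *
st(); snap('wrist','w20'); st()
o=bot.get_obs(); T=R.from_quat(o['tool_rot']); im,d,c=load('w20'); im2,d,Q=tool_pts('w20',o['eef_pos'],o['tool_rot'])
print(np.round(Q[150:200:4,276]).tolist()); print(np.round(Q[150,220:335:5]).tolist())
```

```text
t 25.65 pos [482.6  21.   74.1] loc [-19.    0.2  74.1] xyaw 83.32 z [-0.003  0.    -1.   ] F [ 0.3  0.2 -4.2] w 29.7 q [ 0.04  0.33 -0.28  0.96  0.    0.16]
t 25.7 pos [482.5  21.   74.1] loc [-19.1   0.2  74.1] xyaw 83.31 z [-0.003  0.    -1.   ] F [ 0.2 -0.4 -4.3] w 29.9 q [ 0.04  0.33 -0.28  0.97  0.    0.16]
[[-1.0, -59.0, -19.0], [-1.0, -57.0, -19.0], [-1.0, -55.0, -19.0], [-1.0, -54.0, -20.0], [-1.0, -52.0, -20.0], [-1.0, -50.0, -19.0], [-1.0, -48.0, -19.0], [-1.0, -46.0, -19.0], [-1.0, -44.0, -18.0], [-1.0, -43.0, -19.0], [-1.0, -41.0, -19.0], [-1.0, -39.0, -19.0], [-1.0, -37.0, -20.0]]
[[-41.0, -52.0, 63.0], [-25.0, -58.0, -12.0], [-22.0, -58.0, -14.0], [-22.0, -58.0, -2.0], [-17.0, -59.0, -19.0], [-15.0, -59.0, -20.0], [-13.0, -59.0, -19.0], [-11.0, -59.0, -19.0], [-8.0, -59.0, -18.0], [-6.0, -59.0, -20.0], [-4.0, -59.0, -20.0], [-2.0, -59.0, -19.0], [0.0, -59.0, -19.0], [3.0, -59.0, -20.0], [5.0, -59.0, -19.0], [7.0, -59.0, -19.0], [9.0, -59.0, -20.0], [11.0, -59.0, -19.0], [14.0, -59.0, -20.0], [18.0, -57.0, -1.0], [19.0, -58.0, -13.0], [21.0, -59.0, -16.0], [37.0, -52.0, 63.0]]
```

View pics/w20.png

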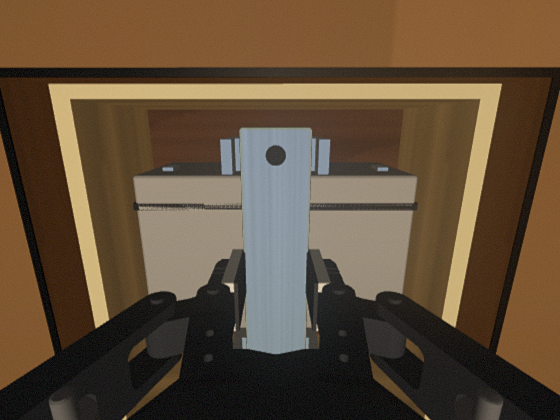

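jog_arm(
  jaw=[1,1,1,1,1,1,1,1],
  linear=[
    [0,0,0.0007],
    [0,0,0.0014],
    [0,0,0.0021],
    [0,0,0.0028],
    [0,0,0.0035],
    [0,0,0.0042],
    [0,0,0.0045],
    [0,0,0.0045],
  ],
  delta_rot=[
    [0,0,0],
    [0,0,0],
    [0,0,0],
    [0,0,0],
    [0,0,0],
    [0,0,0],
    [0,0,0],
    [0,0,0],
  ],
)

```text
clock: 26.37
eef_pos: [0.4828, 0.021, 0.07]
tool_rot: [0.747, 0.665, -0.001, -0.001]
ft_force: [0.2, -1.0, -4.5]
grip_width: 0.0301
```

Run:
```python
from h import *
st()
```

```text
t 26.37 pos [482.8  21.   70. ] loc [-18.9   0.2  70. ] xyaw 83.31 z [-0.003  0.    -1.   ] F [ 0.2 -1.  -4.5] w 30.1 q [ 0.04  0.33 -0.29  0.95  0.    0.16]
```

jog_arm(
  jaw=[1,1,1,1,1,1,1,1],
  linear=[
    [0,0,0.0004],
    [0,0,0.0008],
    [0,0,0.0012],
    [0,0,0.0016],
    [0,0,0.002],
    [0,0,0.0022],
    [0,0,0.0022],
    [0,0,0.0022],
  ],
  delta_rot=[
    [0,0,0],
    [0,0,0],
    [0,0,0],
    [0,0,0],
    [0,0,0],
    [0,0,0],
    [0,0,0],
    [0,0,0],
  ],
)

```text
clock: 27.03
eef_pos: [0.4829, 0.021, 0.069]
tool_rot: [0.747, 0.665, -0.001, -0.001]
ft_force: [-3.9, 0.2, 5.3]
grip_width: 0.0295
```

Run:
```python
from h import *
st()
```

```text
t 27.03 pos [482.9  21.   69. ] loc [-18.7   0.3  69. ] xyaw 83.31 z [-0.002  0.    -1.   ] F [-3.9  0.2  5.3] w 29.5 q [ 0.04  0.33 -0.29  0.95  0.    0.16]
```

Contact felt: Fz went from −4.5 to +5 N at the expected height. Releasing.

jog_arm(
  jaw=[0.6,0.55,0.5,0.45,0.45,0.45,0.45,0.45],
  linear=[
    [0,0,0],
    [0,0,0],
    [0,0,0],
    [0,0,0],
    [0,0,-0.004],
    [0,0,-0.01],
    [0,0,-0.02],
    [0,0,-0.03],
  ],
  delta_rot=[
    [0,0,0],
    [0,0,0],
    [0,0,0],
    [0,0,0],
    [0,0,0],
    [0,0,0],
    [0,0,0],
    [0,0,0],
  ],
)

```text
clock: 27.7
eef_pos: [0.4828, 0.021, 0.0985]
tool_rot: [0.747, 0.665, -0.001, -0.001]
ft_force: [-0.5, -0.0, 0.8]
grip_width: 0.047
```

Run:
```python
from h import *
st(); snap('wrist','w21'); st()
```

```text
t 27.7 pos [482.8  21.   98.5] loc [-18.8   0.2  98.5] xyaw 83.32 z [-0.003  0.    -1.   ] F [-0.5 -0.   0.8] w 47.0 q [ 0.04  0.3  -0.25  1.03  0.    0.16]
t 27.75 pos [484.5  21.1 100.7] loc [-17.2   0.5 100.7] xyaw 83.32 z [ 0.001  0.    -1.   ] F [0.2 0.8 0.6] w 46.8 q [ 0.04  0.3  -0.24  1.03  0.    0.16]
```

View pics/w21.png

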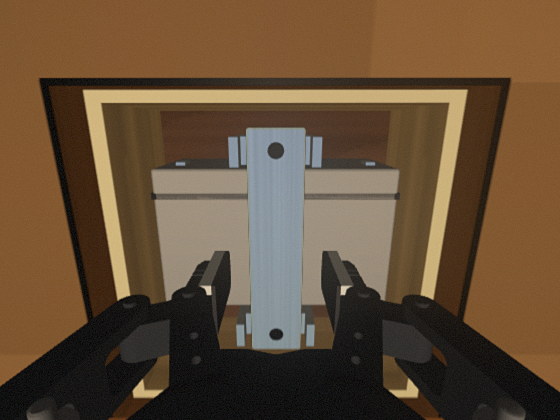

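The bar lies in both notches, with holes at (276,150) and (276,334) and the cheeks symmetric about it. I'll retreat and check from above.

jog_arm(
  jaw=[0.45,0.45,0.45,0.45,0.45,0.45,0.45,0.45],
  linear=[
    [0,0,-0.015],
    [0,0,-0.035],
    [0,0,-0.06],
    [0,0,-0.085],
    [0,0,-0.105],
    [0,0,-0.12],
    [0,0,-0.13],
    [0,0,-0.13],
  ],
  delta_rot=[
    [0,0,0],
    [0,0,0],
    [0,0,0],
    [0,0,0],
    [0,0,0],
    [0,0,0],
    [0,0,0],
    [0,0,0],
  ],
)

```text
clock: 28.42
eef_pos: [0.4849, 0.021, 0.2307]
tool_rot: [0.747, 0.665, 0.001, 0.001]
ft_force: [0.4, 0.2, 0.2]
grip_width: 0.0469
```

jog_arm(
  jaw=[0.45,0.45,0.45,0.45,0.45,0.45,0.45,0.45],
  linear=[
    [0.02,-0.01,0],
    [0.05,-0.025,0],
    [0.09,-0.045,0],
    [0.13,-0.065,0],
    [0.17,-0.085,0],
    [0.2,-0.1,0],
    [0.22,-0.11,0],
    [0.22,-0.11,0],
  ],
  delta_rot=[
    [0,0,0],
    [0,0,0],
    [0,0,0],
    [0,0,0],
    [0,0,0],
    [0,0,0],
    [0,0,0],
    [0,0,0],
  ],
)

```text
clock: 29.08
eef_pos: [0.3977, 0.256, 0.2272]
tool_rot: [0.745, 0.667, -0.001, -0.002]
ft_force: [0.8, 0.0, 0.4]
grip_width: 0.0471
```

Run:
```python
from h import *
st(); im,d,c=snap('top','t22'); snap('scene','s22'); st(); P=pts(c,d)
m=((im[...,2].astype(int)>im[...,0]+15)&(im[...,2]>120)).astype(np.uint8); m[:225]=0;m[310:]=0;m[:,:225]=0;m[:,325:]=0
n,l,s,ce=cv2.connectedComponentsWithStats(m)
for i in range(1,n):
    if s[i,4]>20:
        v,u=np.where(l==i); q=W2L(plane(c,u,v,.089)); print(s[i],np.median(P[l==i][:,2]),cv2.minAreaRect((q[:,:2]*1000).astype(np.float32)))
# bar by depth along its length
k=(P[...,2]>.08)&(P[...,2]<.1); q=W2L(P.reshape(-1,3)).reshape(P.shape)*1000
k&=(abs(q[...,1])<30)&(q[...,0]>-95)&(q[...,0]<60); a=q[k]; print(len(a),a.min(0),a.max(0),np.median(a,0))
A=np.c_[a[:,:2],np.ones(len(a))]; print('plane',np.linalg.lstsq(A,a[:,2],rcond=None)[0]); print(cv2.minAreaRect(a[:,:2].astype(np.float32)))
# hatch angle from points
h=(q[...,2]>150)&(q[...,0]>60)&(q[...,0]<220)&(abs(q[...,1])<95); b=q[h]; print('hatch pts',len(b),b[:,2].max(),b[np.argmax(b[:,2])])
```

```text
t 29.08 pos [397.7 256.  227.2] loc [-130.7  223.8  227.2] xyaw 83.69 z [-0.004  0.001 -1.   ] F [0.8 0.  0.4] w 47.1 q [ 0.57  0.19 -0.05  1.34  0.    0.68]
t 29.18 pos [398.9 252.7 227.3] loc [-129.1  220.7  227.3] xyaw 83.46 z [-0.003 -0.001 -1.   ] F [-0.2 -0.3 -0.1] w 47.1 q [ 0.56  0.19 -0.05  1.34  0.    0.68]
[225 226  91  84 682] 0.09238541785035692 ((-19.577346801757812, 0.11106109619140625), (171.2422332763672, 192.31056213378906), 0.04487631097435951)
[ 238  236   67   61 1406] 0.0872820068429942 ((-16.974334716796875, -0.6109161376953125), (145.89024353027344, 137.9418487548828), 89.94918823242188)
907 [-86.81505785 -25.00907134  80.10146984] [53.0948667  24.94964158 95.5215215 ] [-17.96915065   0.45856426  89.31747199]
plane [2.32117170e-03 3.24434977e-03 8.92897655e+01]
((-16.8526611328125, -0.05158042907714844), (139.89700317382812, 49.791969299316406), 0.10452043265104294)
hatch pts 5301 311.021600710199 [134.31779393  33.43694004 311.02160071]
```

View pics/t22.png

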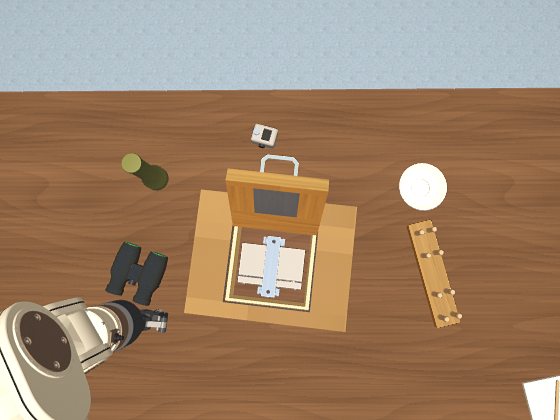

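View pics/s22.png

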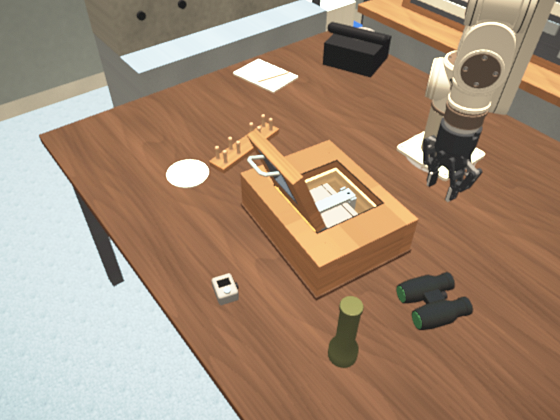

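The bar's centre is at locker (−16.9, 0), its top at 89.3 mm (89 expected), and it is level. The hatch rests open, the robot is clear and the other objects haven't moved. Handing in.

Run:
```python
from h import *
bot.job_done(); st()
```

```text
the job is handed in; nothing more can be done
the job is handed in; nothing more can be done
```

The bar is back on the battery and the hatch rests open by itself. I handed the job in at about 29 s of the 72 s allowed. No verdict is reported, so the results below are my own checks.

**What I did:** I flipped the ring pull to about 100° with the hatch still shut, regripped it from above and swung the hatch over past its balance. I lifted the bar out of the pegs, stood it on the near bare strip and toppled it flat. I then regripped it across its width and lowered it slowly into both notches until I felt contact.

**Last checks (top camera, before handing in):**

| Check | Measured | Allowed or expected |
|---|---|---|
| Bar along the brackets | about 0.9 mm off its seat | 11 mm |
| Bar across the brackets | under 1 mm off | 7 mm |
| Bar top height | 89.3 mm | 89 mm expected |
| Bar tilt | about 0.004 rad | 0.06 rad |
| Bar direction | within about 0.1° of the brackets | 0.12 rad (about 7°) |

- **Hatch:** the pictures show it lying open on its stop. I did not compute its angle.
- **Other objects:** the binoculars, torch, ashtray and counter look to be where they started.
- **Robot:** it stood clear of everything at the end.

**What disagreed:** the fingertips were about 8 to 17 mm behind the reported tool point, depending on the jaw opening, not 17 mm ahead as described. Both the wrist and scene cameras showed this, so I worked from the measured offset. The jaw opening also read 2 to 3 mm under the true thickness of what was gripped.

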